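# Seat the jar and shift the jar roller into third

### The arm

A 6-joint arm with a two-finger parallel gripper is mounted at the origin on a cart in front of the work surface, level with it; the furniture and walls round the work are solid. World frame = base frame: x ahead of the robot, y to its left, z up, the work surface at z = 0. Lengths are in m, angles in rad, forces in N, time in s.
With the tool pointing down it reaches from about 0.375 to 0.9 m from the base axis. Payload 3.1 kg.
Tool frame: the origin (TCP) lies midway between the tips of the shut fingers; the grasp point (between the pads) lies 19 mm behind it; y points along the fingers, x is the direction in which the jaws open and shut, and the axes are right-handed (so a half turn about y gives the same grasp; the last joint's range is limited). The gripper opens to 87 mm and grips with 3 to 60 N. Pads are 19 mm wide; open, the fingers measure 117 mm over their backs; the gripper's body (75 mm by 190 mm) begins 51 mm behind the grasp point.
Start: joints at [1.036, 0.527, 1.433, -0, 1.181, -0.178], TCP at [0.218, 0.586, 0.187] pointing down, gripper open.
Joint ranges: [-3.08, 3.08], [-0.75, 2.2], [0.22, 2.44], [-1.43, 4.57], [0, 2.65], [-2.85, 2.85]. Speed limits (rad/s): [2.79, 2.79, 3.14, 3.14, 3.14, 3.14].

### API

Orientations are given as [roll, pitch, yaw] about the fixed x, y, z axes, in that order (R = Rz(yaw) Ry(pitch) Rx(roll)).
In Python, from station import * gives the robot as it stands. The module is installed in compiled form; this text tells all that it offers.
- The arm moves only by the tool move_arm, never from a script. Its argument "motion" is one flat list of numbers, 6 for each row, row after row: the shift along the tool's x, y, z in m, then the turn, a rotation vector about the tool's x, y, z in rad. A call has exactly 10 rows; each row shifts and turns the commanded pose from where the row before left it, along the tool's axes as they then stand; what a row does not reach is not made up. A row lasts 1/12 s, in which the tool goes at most 41.7 mm and 7.16 degrees, less where a joint would pass 70% of its speed; a pose out of reach is approached as far as the arm can. A call with a gripper value outside its range is refused whole. "claw" is the finger opening in m, from 0 to 0.087, set as the call begins (left out, the last holds). The fingers move at their own pace and stop on an object; "force" is the grip in N (left out, the last holds). Time passes only in rows, so rows that do not move let the fingers close, or fill a call up. It gives the time, the measured TCP pose, the force and the opening at its end, in the units of the state.
- read_state(): the state, without advancing time (a new reading comes with each control period).
- capture(name): name is "scene" or "top"; returns a dict with "frame" (480x640x3 uint8, red, green, blue), "fx", "fy", "cx", "cy" (pixels), "dist" ([k1, k2, p1, p2, k3] as OpenCV has them; the pictures are not rectified), "R" (3x3) and "t" (3): a world point X has camera coordinates R X + t. Camera axes: x right, y down, z forward; pixel columns grow to the right and rows downward; lengths in m; the calibration is good to about 2 mm. A picture is of the moment at which its call begins. There is no depth.
- finish_job(): hands the job in, once; it reports no verdict.
The state is a dict: "t": time; "joint_pos": joint angles; "qd": joint speeds; "joint_torque": joint torques, N m; "tcp_pos": TCP position; "eef_rot": TCP orientation; "force": force on the tool from outside, world axes, zero at the start; "wrist_torque": the same for the moment, N m; "gripper_width": finger opening in m.
Only numpy, scipy, OpenCV 4.12 (cv2) and the standard library are available. Lean on these libraries where they do the work, as an engineer would, in place of code of your own. Each camera call takes 0.05 s, during which the arm holds its last target.

### The job

A jar of settled colour lies on the rollers of the bench jar roller. First push it with the fingertips along the rollers until its base is home against the white stop pad on the gearbox; then push the gear lever out of the left-hand channel of the H-gate, across, and fully forward into the third slot (far right, marked with three studs). Push only: do not pinch the lever's knob or lift the jar off the rollers, and leave the other things on the table where they are.

Things in the scene. Friction and masses are not known exactly. Their poses are not given: they have to be found in the camera images.
- jar_roller: Bench jar roller, 144 x 330 mm, screwed down. Origin: centre of its underside. x points away from the robot ('forward'), y to the left along the rollers. Grey gearbox (y +45 to +165, x -70 to +70, 96 high) at the left; the lug of the stop pad on its right face reaches 114 high. Two fixed black rubber rollers along y from -147 to +33 at x -25 and +25, tops 74 high; end plate at y -165, 76 high. Nothing else stands above the rollers but the jar and the stop pad.
- jar_stop (a point): Centre of the face of the white nylon stop pad, 32 mm across, that sticks out of a lug on the gearbox at the rollers' left end: at (0, +33, +95) mm of jar_roller, axes as jar_roller's. The jar's base belongs against it.
- jar_teal: Lidded jar of colour, 58 mm across, 66 long, 160 g, loose, lying on its side in the cradle of the two rollers, its axis 95 above the table. Origin: centre of its base, which faces the stop pad; z runs along its axis to the black lid, whose flat end is 66 mm from the origin, towards the machine's right end. It starts 35 to 80 mm short of the pad and slides on the rollers with a push of 1 to 3 N.
- gate_centre (a point): Middle of the H-gate: centre of the aluminium plate's top on the gearbox, at (0, +105, +96) mm of jar_roller. Slots 15 mm wide: two channels along x, 18 mm left and right of the centre, each reaching forward and back, joined by one cross channel along y at the centre. Raised studs beyond the ends: first slot (far left) 1, second (near left) 2, third (far right) 3, fourth (near right) 4.
- lever_knob (a point): Centre of the black knob (37 mm across, 43 high) on the gear lever, a 10 mm rod through the gate. The knob swings on a radius of 150 mm about a pivot 70 mm under gate_centre: upright it stands 80 mm above gate_centre; in a slot's end it is about 41 mm forward or back of the centre, in a channel about 37 mm to the left or right. It stays where it is left; about 3 N at the knob moves it.
- gear_fore (a joint): Lever's lean along the machine's x, rad: + forward (away from the robot), 0 in the cross channel (it can cross within about 0.03 of 0), +0.28 fully home in the far slots, -0.28 in the near ones. Starts anywhere from -0.27 to +0.15. Third slot: +0.28.
- gear_across (a joint): Lever's lean along the machine's y, rad: + to the right (the machine's -y), about -0.25 in the left channel (start), +0.25 in the right channel; the gate lets it pass from one to the other only while gear_fore is near 0.
- jar_orange: White-lidded jar, 58 x 66 mm high, standing off the right end of the machine; bystander. Origin: centre of its underside.
- jar_violet: Small white-lidded jar, 50 x 58 mm high, standing behind the rollers; bystander. Origin: centre of its underside.
- tube_crimson: Paint tube, 46 x 153 mm, 35 high, lying to the right of the machine; bystander. Origin: centre of its underside.
- scraper: Paint scraper with a yellow handle, 35 x 166 mm, 19 high, lying to the right of the machine; bystander. Origin: centre of its underside.
- eraser: Eraser block, 25 x 48 mm, 14 high, lying behind the rollers; bystander. Origin: centre of its underside.

How it is judged:
On the way, in this order (a step that is already met when the one before it is completed fails the run):
1. the jar's base is home against the stop pad, before the drive is put in gear (y of jar_teal in the frame of jar_stop between -0.006 and 0.004 m and z of jar_teal in the frame of jar_stop between -0.008 and 0.008 m and x of jar_teal in the frame of jar_stop between -0.008 and 0.008 m and angle between the z axis of jar_teal and the y axis of jar_roller, either way round below 0.15 rad and value of joint gear_across below -0.1 rad), for 0.2 s.
2. the lever is in the third slot (value of joint gear_fore above 0.23 rad and value of joint gear_across above 0.19 rad), for 0.2 s.
At the end, for the whole second after the job is handed in: The lever is home in the third slot (gear_fore over 0.23, gear_across over 0.19), at rest; the jar lies on the rollers with its base within 6 mm of the stop pad, at rest (all of step 2 and y of jar_teal in the frame of jar_stop between -0.006 and 0.004 m and z of jar_teal in the frame of jar_stop between -0.008 and 0.008 m and x of jar_teal in the frame of jar_stop between -0.008 and 0.008 m and angle between the z axis of jar_teal and the y axis of jar_roller, either way round below 0.15 rad and linear speed of jar_teal below 0.02 m/s and velocity of joint gear_fore between -0.05 and 0.05 rad/s); the robot touches nothing.
It fails at once if the jar is lifted or rolled off the rollers (more than 15 mm up or 20 mm sideways) (z of jar_teal in the frame of jar_stop above 0.015 m or z of jar_teal in the frame of jar_stop below -0.02 m or x of jar_teal in the frame of jar_stop above 0.02 m or x of jar_teal in the frame of jar_stop below -0.02 m).
It fails at once if the knob is pinched: over 2.5 N from the fingers on two opposite sides at once ((contact force between the fingers and gear_fore_c2 above 2.5 N and contact force between the fingers and gear_fore_c3 above 2.5 N) or (contact force between the fingers and gear_fore_c4 above 2.5 N and contact force between the fingers and gear_fore_c5 above 2.5 N)).
It fails at once if a bystander is shifted by more than 25 mm (distance of any of jar_orange, jar_violet, tube_crimson, scraper, eraser from where it was at the start of the episode above 0.025 m).
It also fails if it takes over 67 s, if anything falls off the work surface, if the arm or the gripper's body presses on something with over 40 N, if the wrist force passes 120 N, or if a joint passes its speed limit or range.

## Working session

There is one attempt and no reset: what is moved stays moved. The work goes in short steps, Python scripts to look and compute and a tool call to move; the robot and the scene stay as the last step left them, time stands still between calls to the robot, and variables do not carry over. Pictures are saved under pics/ and viewed, and the job is handed in when it is done.

Besides the shell and the picture viewer there is one more tool, called after "Call:" as name(argument=value, ...), one argument or row to a line, values as JSON. move_arm: Moves the arm, as the interface text tells. Its arguments: {"type":"object","properties":{"motion":{"type":"array"},"claw":{"type":"number"},"force":{"type":"number"}},"required":["motion"]}

```bash
mkdir -p pics; python3 - <<'E'
from station import *
import cv2,numpy as np
s=read_state()
print(s)
for n in("scene","top"):
    c=capture(n); cv2.imwrite(f"pics/{n}0.png",c["frame"][:,:,::-1]); np.savez(f"{n}0.npz",**c)
    print(n,c["fx"],c["fy"],c["cx"],c["cy"],c["dist"],"pos",-np.array(c["R"]).T@c["t"]);print(np.round(c["R"],3))
E
```

```text
{'t': 0.0, 'joint_pos': array([ 1.03652123e+00,  5.28465975e-01,  1.43393333e+00,  3.83352456e-06,
        1.18137884e+00, -1.78514852e-01]), 'qd': array([-0.00026203,  0.00124168, -0.00079321,  0.00079254,  0.00074061,
        0.00135088]), 'joint_torque': array([ 2.21453238e-04, -4.40036631e+01, -1.76596856e+01,  6.34972542e-02,
        5.78921009e-02, -1.61001872e-04]), 'tcp_pos': array([0.21724369, 0.58515172, 0.18566197]), 'eef_rot': array([-1.57040477,  0.00215013,  1.21503504]), 'force': array([ 0.64735081,  0.87867821, -0.50961876]), 'wrist_torque': array([ 0.02923826, -0.01143874,  0.00220202]), 'gripper_width': 0.08681513300279863}
scene 561.2368170620825 561.2368170620825 321.2108151471631 233.59366929793174 [-0.02794831  0.          0.          0.          0.        ] pos [0.16471322 0.24136898 0.84153503]
[[-0.866 -0.501 -0.005]
 [-0.375  0.654 -0.657]
 [ 0.332 -0.567 -0.754]]
top 559.9014644324242 559.9014644324242 326.8336187041714 250.4397906765368 [0.05111787 0.         0.         0.         0.        ] pos [ 0.2889082  -0.27719949  1.19753424]
[[-0.002 -1.    -0.002]
 [-0.98   0.002 -0.198]
 [ 0.198  0.001 -0.98 ]]
```

View pics/scene0.png

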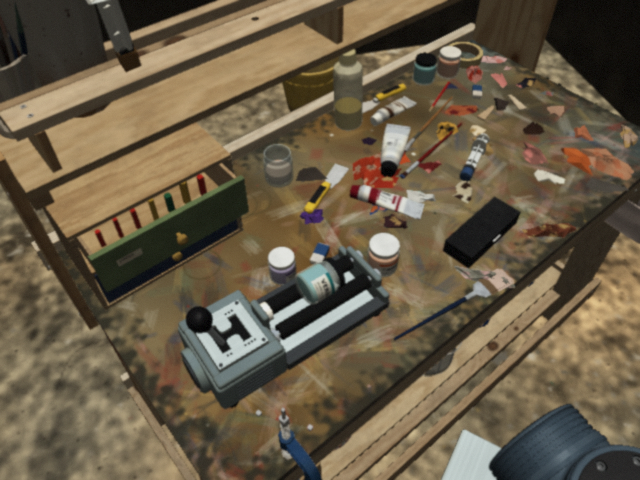

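View pics/top0.png

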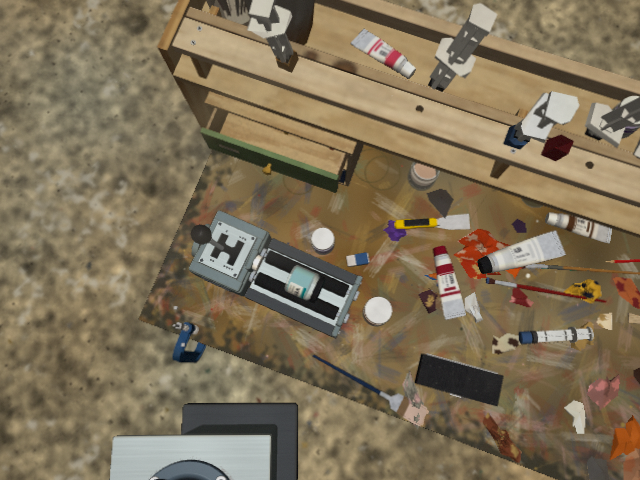

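```bash
cat > h.py <<'E'
import numpy as np, cv2
def load(f):
    d=np.load(f); return {k:d[k] for k in d.files}
def K(c): return np.array([[c["fx"],0,c["cx"]],[0,c["fy"],c["cy"]],[0,0,1.]])
def proj(c,P):
    r,_=cv2.Rodrigues(np.array(c["R"],float)); return cv2.projectPoints(np.array(P,float).reshape(-1,1,3),r,np.array(c["t"],float),K(c),np.array(c["dist"],float))[0][:,0]
def ray(c,uv):
    p=cv2.undistortPoints(np.array(uv,float).reshape(-1,1,2),K(c),np.array(c["dist"],float))[:,0]
    R=np.array(c["R"],float); d=np.c_[p,np.ones(len(p))]@R; return -R.T@np.array(c["t"],float),d
def onz(c,uv,z):
    o,d=ray(c,uv); return o+d*((z-o[2])/d[:,2])[:,None]
def crop(c,name,x0,y0,x1,y1,k):
    im=cv2.resize(c["frame"][y0:y1,x0:x1,::-1],None,fx=k,fy=k,interpolation=cv2.INTER_CUBIC); cv2.imwrite(name,im)
def tri(cs,uvs):
    A=np.zeros((3,3));b=np.zeros(3)
    for c,uv in zip(cs,uvs):
        o,d=ray(c,[uv]);d=d[0]/np.linalg.norm(d[0]);M=np.eye(3)-np.outer(d,d);A+=M;b+=M@o
    return np.linalg.solve(A,b)
E
python3 - <<'E'
from h import *
crop(load("scene0.npz"),"pics/s1.png",170,230,400,410,3)
crop(load("top0.npz"),"pics/t1.png",180,200,380,350,4)
E
```

```text
(no output)
```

View pics/s1.png

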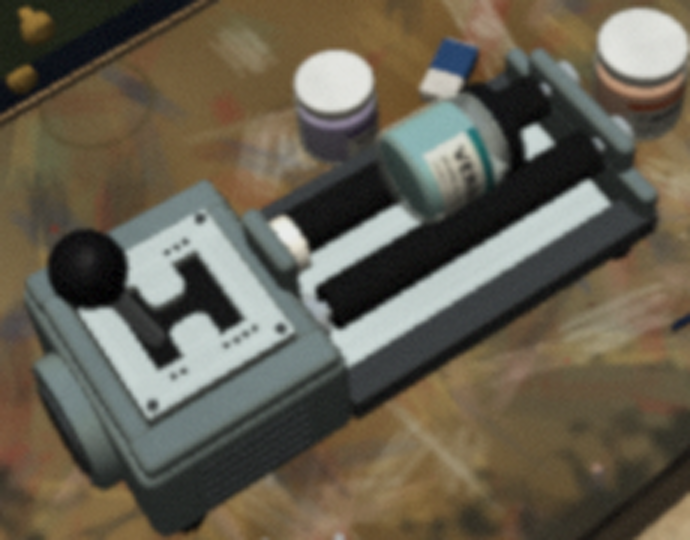

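View pics/t1.png

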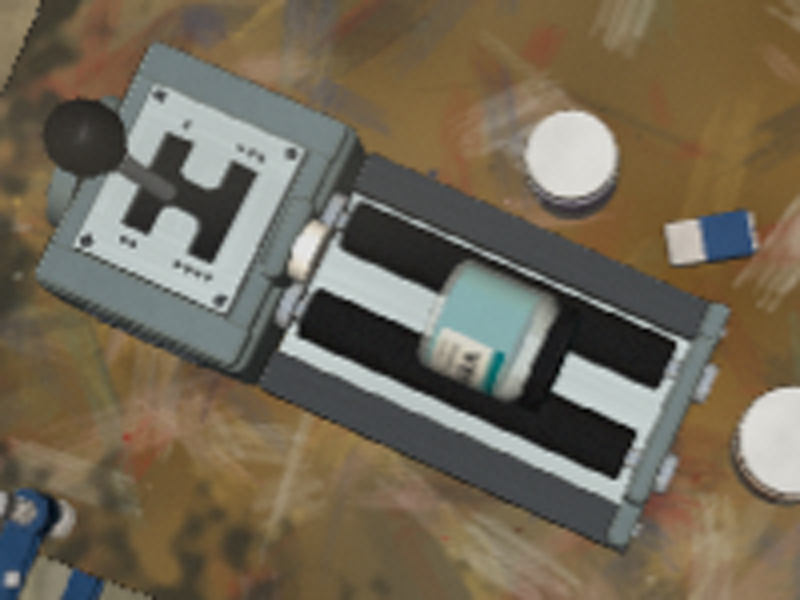

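```bash
python3 - <<'E'
from h import *
S=load("scene0.npz");T=load("top0.npz")
# masks: white plate contour
for n,c,box in(("top",T,(180,200,260,290)),("scene",S,(170,280,290,380))):
    im=c["frame"].copy();x0,y0,x1,y1=box
    hsv=cv2.cvtColor(im,cv2.COLOR_RGB2HSV); print(n, hsv[250,225] if n=="top" else hsv[330,215])
    m=((hsv[...,2]>165)&(hsv[...,1]<40)).astype(np.uint8)*255
    mm=np.zeros_like(m);mm[y0:y1,x0:x1]=m[y0:y1,x0:x1]
    cs,_=cv2.findContours(mm,cv2.RETR_EXTERNAL,cv2.CHAIN_APPROX_NONE)
    k=max(cs,key=cv2.contourArea);r=cv2.minAreaRect(k);b=cv2.approxPolyDP(cv2.convexHull(k),6,True)[:,0]
    print(cv2.contourArea(k),b.tolist(),np.round(onz(c,b,.096),4).tolist())
tc=lambda p:np.array(p)/4+[180,200]-.375
sc=lambda p:np.array(p)/3+[170,230]-.333
tp=tc([[153,85],[303,152],[222,312],[75,245]]);sp=sc([[78,308],[197,210],[297,335],[148,418]])
for c,p in((T,tp),(S,sp)):
    w=onz(c,p,.096);print(np.round(w,4).tolist(),w.mean(0))
print(tri([T,S],[tp.mean(0),sp.mean(0)]))
for a,b in(([350,225],[670,365]),([310,315],[625,455])):
    w=onz(T,tc([a,b]),.07);d=w[0]-w[1];print("roller",w.round(4).tolist(),np.linalg.norm(d),np.degrees(np.arctan2(d[1],d[0]))-90)
for a,b in(([225+80,225+33],[560,105]),([330,310],[600,158])):
    w=onz(S,sc([a,b]),.07);d=w[0]-w[1];print("rollerS",w.round(4).tolist(),np.linalg.norm(d),np.degrees(np.arctan2(d[1],d[0]))-90)
E
```

```text
top [30 20 50]
1099.5 [[221, 222], [255, 237], [236, 277], [199, 261]] [[0.5706, -0.0615, 0.096], [0.5393, -0.1309, 0.096], [0.458, -0.0951, 0.096], [0.4905, -0.0205, 0.096]]
scene [90  7 36]
1620.0 [[239, 302], [267, 340], [219, 367], [197, 334], [214, 312]] [[0.5347, -0.1292, 0.096], [0.4576, -0.0938, 0.096], [0.4935, -0.021, 0.096], [0.5562, -0.0489, 0.096], [0.5579, -0.094, 0.096]]
[[0.573, -0.0551, 0.096], [0.538, -0.1317, 0.096], [0.4567, -0.0934, 0.096], [0.4907, -0.0193, 0.096]] [ 0.51461159 -0.0748644   0.096     ]
[[0.5598, -0.0502, 0.096], [0.5424, -0.1299, 0.096], [0.4541, -0.0931, 0.096], [0.4915, -0.0184, 0.096]] [ 0.51196763 -0.07291003  0.096     ]
[ 0.51475558 -0.07402446  0.09001757]
roller [[0.5055, -0.1532, 0.07], [0.433, -0.3165, 0.07]] 0.17868775421583533 -23.952681253169885
roller [[0.459, -0.1338, 0.07], [0.3876, -0.2934, 0.07]] 0.17491020693640386 -24.08102703559372
rollerS [[0.4866, -0.1465, 0.07], [0.4159, -0.3077, 0.07]] 0.1759866368543119 -23.69326385055618
rollerS [[0.4574, -0.126, 0.07], [0.3787, -0.2853, 0.07]] 0.17765178423422118 -26.308791049237932
```

```bash
cat >> h.py <<'E'
YAW=np.radians(-24.0); GATE=np.array([.514,-.0742,.096])
RM=np.array([[np.cos(YAW),-np.sin(YAW),0],[np.sin(YAW),np.cos(YAW),0],[0,0,1]])
O=GATE-RM@np.array([0,.105,.096])
def m2w(p): return np.atleast_2d(p)@RM.T+O
def w2m(p): return (np.atleast_2d(p)-O)@RM
E
python3 - <<'E'
from h import *
S=load("scene0.npz");T=load("top0.npz")
tc=lambda p:np.array(p)/4+[180,200]-.375
sc=lambda p:np.array(p)/3+[170,230]-.333
k=tri([T,S],[tc([85,138]),sc([88,268])]);print("knob",k,w2m(k)-[0,.105,.096])
# jar lid far end & base
for uv in([460,265],[420,360],[440,312],[578,312],[540,410],[559,361]):
    print(uv,w2m(onz(T,[tc(uv)],.095)).round(4))
pts=m2w([[70,165,96],[70,45,96],[-70,45,96],[-70,165,96],[25,33,74],[25,-147,74],[-25,33,74],[-25,-147,74],[72,-165,76],[-72,-165,76],[0,33,95],[0,105,96],[0,33,111],[18,105+18,96],[-40,105-18,96],[40,105-18,96]]) if 0 else m2w(np.array([[70,165,96],[70,45,96],[-70,45,96],[-70,165,96],[25,33,74],[25,-147,74],[-25,33,74],[-25,-147,74],[72,-165,76],[-72,-165,76],[0,33,95],[0,105,96],[0,33,111]])/1000)
for c,n,(x0,y0,x1,y1) in((T,"to",(180,200,380,350)),(S,"so",(170,230,400,410))):
    k=4 if n=="to" else 3
    im=cv2.resize(c["frame"][y0:y1,x0:x1,::-1],None,fx=k,fy=k,interpolation=cv2.INTER_CUBIC)
    for i,p in enumerate(proj(c,pts)):
        q=((p-[x0,y0]+.5)*k-.5).round().astype(int); cv2.circle(im,q.tolist(),3,(0,0,255),-1)
    cv2.imwrite(f"pics/{n}.png",im)
E
```

```text
knob [ 0.5279422  -0.03959365  0.17309908] [[-0.00133884  0.03728528  0.07709908]]
[460, 265] [[ 0.0249 -0.0339  0.095 ]]
[420, 360] [[-0.0265 -0.0356  0.095 ]]
[440, 312] [[-0.0007 -0.0346  0.095 ]]
[578, 312] [[ 0.027  -0.0974  0.095 ]]
[540, 410] [[-0.0251 -0.1001  0.095 ]]
[559, 361] [[ 0.0008 -0.0987  0.095 ]]
```

View pics/to.png

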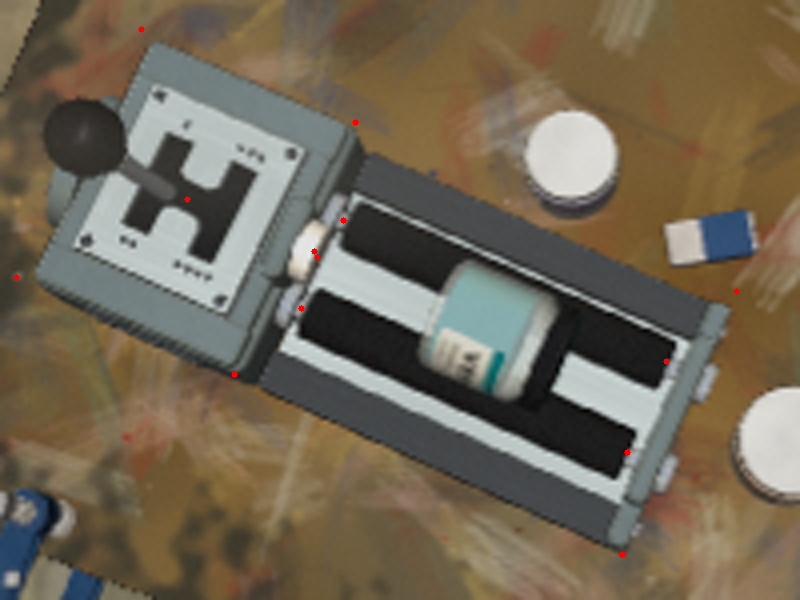

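View pics/so.png

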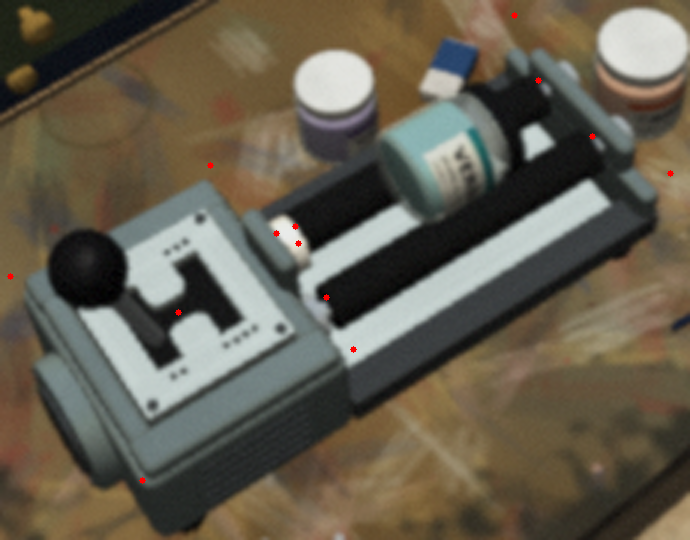

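```bash
cat >> h.py <<'E'
from scipy.spatial.transform import Rotation as Ro
# tool orientation with tool x = machine y, tool y = down
def delta(s,target_m,n=1):
    """tool-frame shift to machine-frame target (from measured pose)"""
    Rt=Ro.from_euler('xyz',s["eef_rot"]).as_matrix(); d=m2w(target_m)[0]-s["tcp_pos"]
    return Rt.T@d
def where(s):
    return w2m(s["tcp_pos"])[0].round(4),"head",np.degrees(s["eef_rot"]).round(2),"F_m",(RM.T@s["force"]).round(2)
E
python3 - <<'E'
from h import *
from station import *
s=read_state();print(where(s))
print(w2m([[.45,.1,.28]]), m2w([[0,-.135,.28]]))
print("to wp",delta(s,w2m([[.45,.12,.30]])))
S=load("scene0.npz");T=load("top0.npz")
for a,b in(([343,188],[246,207]),([270,168],[181,251]),([207,130],[90,255])):
    p=tri([T,S],[a,b]);print(p,w2m(p))
E
```

```text
(array([-0.5393,  0.5867,  0.1858]), 'head', array([-89.98,   0.11,  69.62]), 'F_m', array([ 0.49, -0.2 ,  0.33]))
[[-0.12932043  0.23810847  0.28      ]] [[ 0.41638321 -0.29345091  0.28      ]]
to wp [-0.35526237 -0.11366151 -0.38014178]
[ 0.64429294 -0.30821605  0.09524288] [[ 0.21421142 -0.05578939  0.09524288]]
[ 0.68022213 -0.16055841  0.10372559] [[0.18697661 0.0937163  0.10372559]]
[ 0.73402324 -0.04361224  0.18298598] [[0.18856007 0.22243482 0.18298598]]
```

Call:
move_arm(
  motion=[0, -0.038, 0, 0, 0, 0, 0, -0.038, 0, 0, 0, 0, 0, -0.038, 0, 0, 0, 0, -0.025, 0, -0.028, 0, 0, 0, -0.025, 0, -0.028, 0, 0, 0, -0.025, 0, -0.028, 0, 0, 0, -0.025, 0, -0.028, 0, 0, 0, -0.025, 0, -0.028, 0, 0, 0, -0.025, 0, -0.028, 0, 0, 0, -0.025, 0, -0.028, 0, 0, 0],
  claw=0,
  force=10,
)

```text
t: 0.93
tcp_pos: [0.3405, 0.3517, 0.3003]
eef_rot: [-1.57, 0.001, 1.215]
force: [0.1, 0.1, 0.1]
gripper_width: 0.0283
```

Call:
move_arm(
  motion=[-0.02, 0, -0.02, 0, 0.063, 0, -0.025, 0, -0.028, 0, 0, 0, -0.025, 0, -0.028, 0, 0, 0, -0.025, 0, -0.028, 0, 0, 0, -0.025, 0, -0.028, 0, 0, 0, -0.025, 0, -0.028, 0, 0, 0, -0.025, 0, -0.028, 0, 0, 0, 0, 0, 0, 0, 0, 0, 0, 0, 0, 0, 0, 0, 0, 0, 0, 0, 0, 0],
)

```text
t: 1.77
tcp_pos: [0.4441, 0.1226, 0.3002]
eef_rot: [-1.569, 0.0, 1.151]
force: [0.5, 0.2, 0.1]
gripper_width: 0.0002
```

```bash
python3 - <<'E'
from h import *
from station import *
s=read_state();print(s["t"],where(s),s["tcp_pos"],s["joint_pos"].round(2),s["gripper_width"])
print(delta(s,[0,-.135,.28]))
E
```

```text
1.7667 (array([-0.1439,  0.2563,  0.3002]), 'head', array([-8.991e+01,  1.000e-02,  6.595e+01]), 'F_m', array([0.39, 0.35, 0.12])) [0.44408991 0.12256961 0.30023806] [ 0.03  0.17  1.66  0.    1.31 -1.13] 0.00018980990741692105
[-0.39118974  0.02003965 -0.144289  ]
```

Call:
move_arm(
  motion=[-0.033, 0, -0.012, 0, 0, 0, -0.033, 0, -0.012, 0, 0, 0, -0.033, 0, -0.012, 0, 0, 0, -0.033, 0, -0.012, 0, 0, 0, -0.033, 0, -0.012, 0, 0, 0, -0.033, 0, -0.012, 0, 0, 0, -0.033, 0, -0.012, 0, 0, 0, -0.033, 0, -0.012, 0, 0, 0, -0.033, 0, -0.012, 0, 0, 0, -0.033, 0, -0.012, 0, 0, 0],
)

```text
t: 2.6
tcp_pos: [0.4202, -0.2274, 0.3006]
eef_rot: [-1.571, -0.001, 1.155]
force: [0.7, 1.3, 0.0]
gripper_width: 0.0005
```

Call:
move_arm(
  motion=[-0.03, 0, -0.012, 0, 0, 0, -0.031, 0, -0.012, 0, 0, 0, 0, 0.02, 0, 0, 0, 0, 0, 0.03, 0, 0, 0, 0, 0, 0.03, 0, 0, 0, 0, 0, 0.03, 0, 0, 0, 0, 0, 0.03, 0, 0, 0, 0, 0, 0, 0, 0, 0, 0, 0, 0, 0, 0, 0, 0, 0, 0, 0, 0, 0, 0],
)

```text
t: 3.43
tcp_pos: [0.4186, -0.2932, 0.162]
eef_rot: [-1.573, 0.001, 1.154]
force: [-1.0, 0.3, 0.6]
gripper_width: 0.0005
```

```bash
python3 - <<'E'
from h import *
from station import *
s=read_state();print(s["t"],where(s),s["tcp_pos"],s["gripper_width"])
for n in("scene","top"):
    c=capture(n); np.savez(f"{n}1.npz",**c)
    q=proj(c,[s["tcp_pos"]])[0]; print(n,q)
    u,v=q.astype(int); x0=max(0,u-100);y0=max(0,v-75)
    print(x0,y0); crop(c,f"pics/{n}2.png",x0,y0,x0+200,y0+150,3)
E
```

```text
3.4333 (array([ 0.0019, -0.1338,  0.162 ]), 'head', array([-9.011e+01,  4.000e-02,  6.611e+01]), 'F_m', array([-1.03, -0.11,  0.57])) [ 0.41857786 -0.2931648   0.16195144] 0.00048253553903530427
scene [353.09272876 234.90098584]
253 159
top [336.31966025 292.31529931]
236 217
```

View pics/scene2.png

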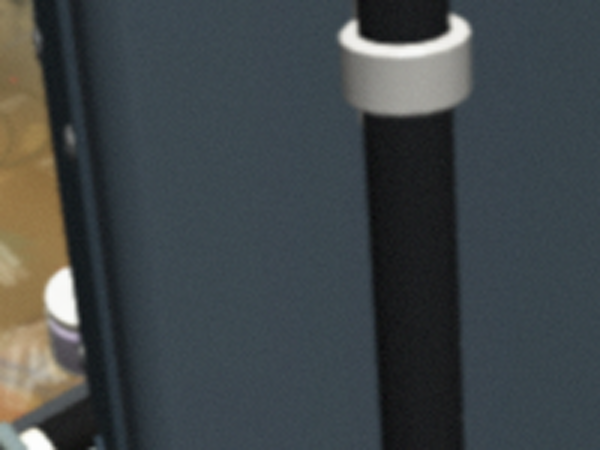

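View pics/top2.png

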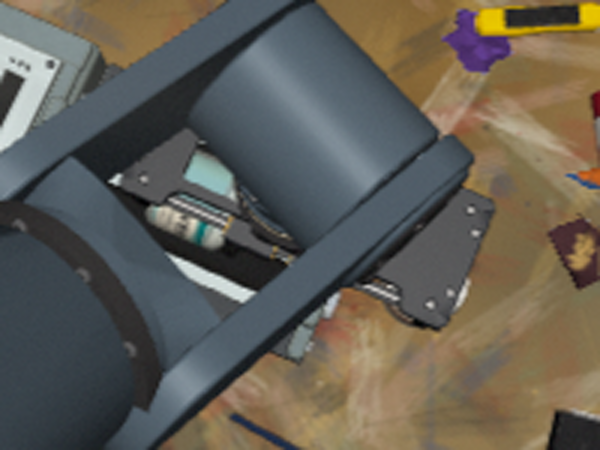

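Call:
move_arm(
  motion=[0, 0.02, 0.002, 0, 0, 0, 0, 0.02, 0, 0, 0, 0, 0, 0.02, 0, 0, 0, 0, 0, 0.016, 0, 0, 0, 0, 0, 0, 0, 0, 0, 0, 0, 0, 0, 0, 0, 0, 0, 0, 0, 0, 0, 0, 0, 0, 0, 0, 0, 0, 0, 0, 0, 0, 0, 0, 0, 0, 0, 0, 0, 0],
)

```text
t: 4.37
tcp_pos: [0.4159, -0.293, 0.0856]
eef_rot: [-1.573, 0.001, 1.152]
force: [0.0, 0.3, 0.3]
gripper_width: 0.0005
```

```bash
python3 - <<'E'
from h import *
from station import *
s=read_state();print(s["t"],where(s),s["tcp_pos"],s["gripper_width"])
c=capture("top");crop(c,"pics/t3.png",190,200,390,350,4)
E
```

```text
4.3667 (array([-0.0006, -0.1348,  0.0856]), 'head', array([-9.011e+01,  5.000e-02,  6.601e+01]), 'F_m', array([-0.1 ,  0.3 ,  0.26])) [ 0.41593849 -0.29303273  0.08564516] 0.0004866406800034254
```

View pics/t3.png

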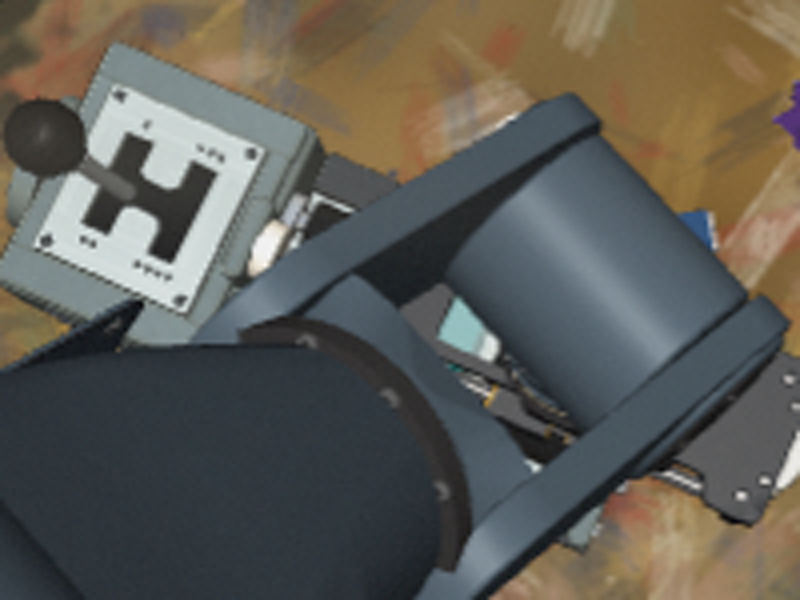

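Call:
move_arm(
  motion=[0.003, 0, 0, 0, 0, 0, 0.003, 0, 0, 0, 0, 0, 0.003, 0, 0, 0, 0, 0, 0.003, 0, 0, 0, 0, 0, 0.003, 0, 0, 0, 0, 0, 0.003, 0, 0, 0, 0, 0, 0.003, 0, 0, 0, 0, 0, 0.003, 0, 0, 0, 0, 0, 0.003, 0, 0, 0, 0, 0, 0.003, 0, 0, 0, 0, 0],
)

```text
t: 5.25
tcp_pos: [0.4278, -0.2658, 0.0849]
eef_rot: [-1.572, 0.002, 1.153]
force: [-1.4, -3.6, 2.4]
gripper_width: 0.0005
```

Call:
move_arm(
  motion=[0.003, 0, 0, 0, 0, 0, 0.003, 0, 0, 0, 0, 0, 0.003, 0, 0, 0, 0, 0, 0.003, 0, 0, 0, 0, 0, 0.003, 0, 0, 0, 0, 0, 0.003, 0, 0, 0, 0, 0, 0.003, 0, 0, 0, 0, 0, 0.003, 0, 0, 0, 0, 0, 0.003, 0, 0, 0, 0, 0, 0.003, 0, 0, 0, 0, 0],
)

```text
t: 6.08
tcp_pos: [0.4399, -0.2375, 0.0847]
eef_rot: [-1.571, 0.0, 1.152]
force: [-2.4, -2.6, 2.9]
gripper_width: 0.0006
```

```bash
python3 - <<'E'
from h import *
from station import *
s=read_state();print(s["t"],where(s),s["tcp_pos"],s["gripper_width"])
c=capture("top");crop(c,"pics/t4.png",190,200,390,350,4)
E
```

```text
6.0833 (array([-0.0013, -0.0743,  0.0847]), 'head', array([-9.000e+01,  1.000e-02,  6.601e+01]), 'F_m', array([-1.13, -3.36,  2.93])) [ 0.43993426 -0.23745973  0.08468203] 0.0006160820378864341
```

View pics/t4.png

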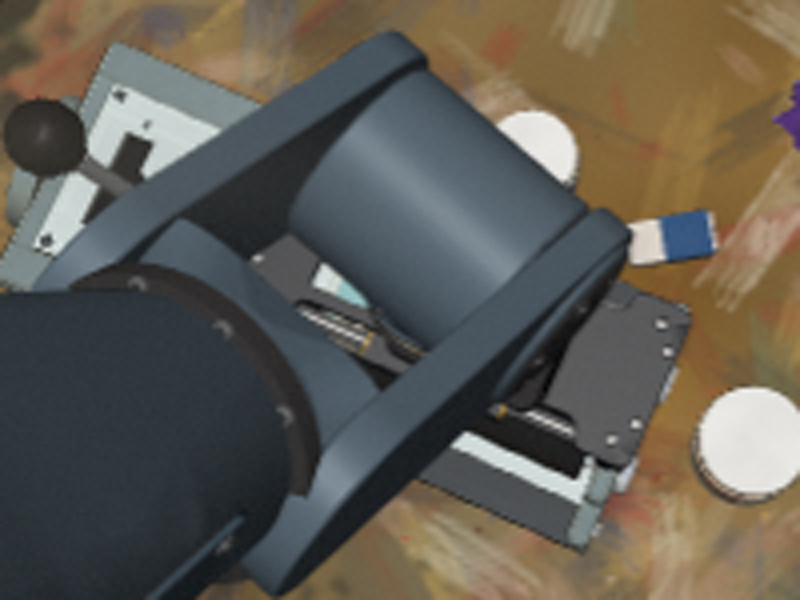

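Call:
move_arm(
  motion=[0.002, 0, 0, 0, 0, 0, 0.002, 0, 0, 0, 0, 0, 0.002, 0, 0, 0, 0, 0, 0.002, 0, 0, 0, 0, 0, 0.002, 0, 0, 0, 0, 0, 0.002, 0, 0, 0, 0, 0, 0.002, 0, 0, 0, 0, 0, 0.002, 0, 0, 0, 0, 0, 0.002, 0, 0, 0, 0, 0, 0.002, 0, 0, 0, 0, 0],
)

```text
t: 6.97
tcp_pos: [0.448, -0.2192, 0.0846]
eef_rot: [-1.571, 0.0, 1.152]
force: [-3.0, -3.6, 3.9]
gripper_width: 0.0007
```

```bash
python3 - <<'E'
from h import *
from station import *
s=read_state();print(s["t"],where(s),s["tcp_pos"],s["gripper_width"])
c=capture("scene");cv2.imwrite("pics/s4.png",c["frame"][:,:,::-1])
E
```

```text
6.9667 (array([-0.0013, -0.0543,  0.0846]), 'head', array([-90.,   0.,  66.]), 'F_m', array([-1.26, -4.51,  3.89])) [ 0.44800041 -0.21923021  0.08463629] 0.0007203755586392063
```

View pics/s4.png

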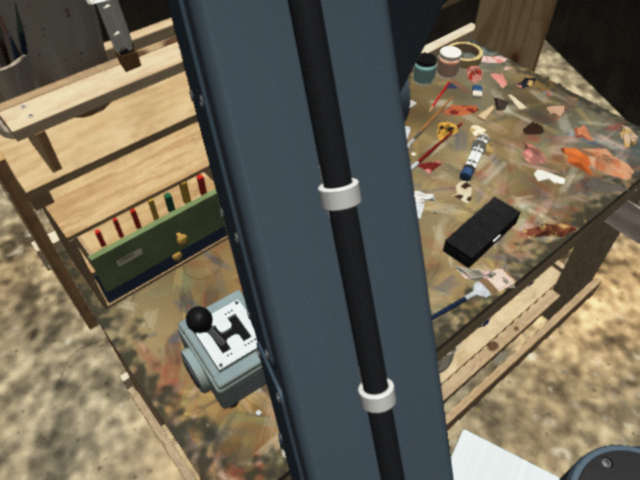

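Call:
move_arm(
  motion=[0.001, 0, 0, 0, 0, 0, 0.001, 0, 0, 0, 0, 0, 0.001, 0, 0, 0, 0, 0, 0, 0, 0, 0, 0, 0, 0, 0, 0, 0, 0, 0, 0, 0, 0, 0, 0, 0, 0, 0, 0, 0, 0, 0, 0, 0, 0, 0, 0, 0, 0, 0, 0, 0, 0, 0, 0, 0, 0, 0, 0, 0],
)

```text
t: 7.85
tcp_pos: [0.4491, -0.2166, 0.0846]
eef_rot: [-1.571, -0.0, 1.152]
force: [-1.0, -2.0, 3.0]
gripper_width: 0.0
```

Call:
move_arm(
  motion=[0.001, 0, 0, 0, 0, 0, 0.001, 0, 0, 0, 0, 0, 0, 0, 0, 0, 0, 0, 0, 0, 0, 0, 0, 0, 0, 0, 0, 0, 0, 0, 0, 0, 0, 0, 0, 0, 0, 0, 0, 0, 0, 0, 0, 0, 0, 0, 0, 0, 0, 0, 0, 0, 0, 0, 0, 0, 0, 0, 0, 0],
)

```text
t: 8.68
tcp_pos: [0.45, -0.2148, 0.0846]
eef_rot: [-1.571, -0.0, 1.152]
force: [-1.3, -3.1, 2.3]
gripper_width: 0.0005
```

```bash
python3 - <<'E'
from h import *
from station import *
s=read_state();print(s["t"],where(s),s["tcp_pos"],s["gripper_width"])
E
```

```text
8.6833 (array([-0.0013, -0.0495,  0.0846]), 'head', array([-90.,  -0.,  66.]), 'F_m', array([ 0.08, -3.31,  2.25])) [ 0.44996148 -0.21480031  0.08463375] 0.00045286606714392585
```

Call:
move_arm(
  motion=[0.001, 0, 0, 0, 0, 0, 0, 0, 0, 0, 0, 0, 0.001, 0, 0, 0, 0, 0, 0, 0, 0, 0, 0, 0, 0, 0, 0, 0, 0, 0, 0, 0, 0, 0, 0, 0, 0, 0, 0, 0, 0, 0, 0, 0, 0, 0, 0, 0, 0, 0, 0, 0, 0, 0, 0, 0, 0, 0, 0, 0],
)

```text
t: 9.52
tcp_pos: [0.4508, -0.2129, 0.0846]
eef_rot: [-1.571, -0.0, 1.152]
force: [-1.8, -3.5, 2.1]
gripper_width: 0.0003
```

Call:
move_arm(
  motion=[0.001, 0, 0, 0, 0, 0, 0, 0, 0, 0, 0, 0, 0, 0, 0, 0, 0, 0, 0, 0, 0, 0, 0, 0, 0, 0, 0, 0, 0, 0, 0, 0, 0, 0, 0, 0, 0, 0, 0, 0, 0, 0, 0, 0, 0, 0, 0, 0, 0, 0, 0, 0, 0, 0, 0, 0, 0, 0, 0, 0],
)

```text
t: 10.35
tcp_pos: [0.4512, -0.2121, 0.0847]
eef_rot: [-1.571, 0.0, 1.152]
force: [-1.2, -2.6, 2.7]
gripper_width: 0.0004
```

```bash
python3 - <<'E'
from h import *
from station import *
s=read_state();print(s["t"],where(s),s["tcp_pos"],s["gripper_width"])
c=capture("top");crop(c,"pics/t5.png",190,200,390,350,4)
E
```

```text
10.35 (array([-0.0013, -0.0465,  0.0847]), 'head', array([-90.  ,   0.  ,  66.01]), 'F_m', array([ 0.01, -2.85,  2.67])) [ 0.45121422 -0.21209778  0.08466744] 0.0003521675092072388
```

View pics/t5.png

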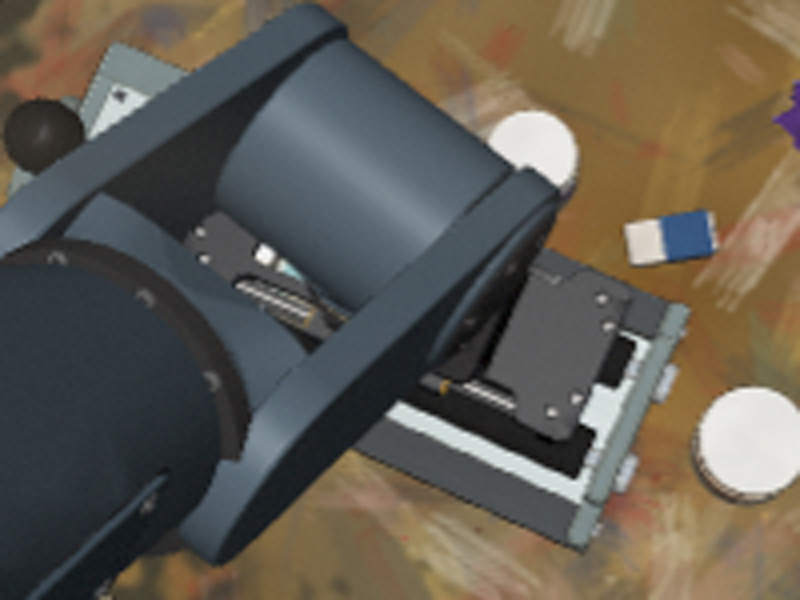

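Call:
move_arm(
  motion=[0.001, 0, 0, 0, 0, 0, 0, 0, 0, 0, 0, 0, 0.001, 0, 0, 0, 0, 0, 0, 0, 0, 0, 0, 0, 0, 0, 0, 0, 0, 0, 0, 0, 0, 0, 0, 0, 0, 0, 0, 0, 0, 0, 0, 0, 0, 0, 0, 0, 0, 0, 0, 0, 0, 0, 0, 0, 0, 0, 0, 0],
)

```text
t: 11.23
tcp_pos: [0.4521, -0.2103, 0.0847]
eef_rot: [-1.571, -0.0, 1.152]
force: [-0.7, -3.3, 2.7]
gripper_width: 0.0005
```

Call:
move_arm(
  motion=[0.001, 0, 0, 0, 0, 0, 0, 0, 0, 0, 0, 0, 0, 0, 0, 0, 0, 0, 0, 0, 0, 0, 0, 0, 0, 0, 0, 0, 0, 0, 0, 0, 0, 0, 0, 0, 0, 0, 0, 0, 0, 0, 0, 0, 0, 0, 0, 0, 0, 0, 0, 0, 0, 0, 0, 0, 0, 0, 0, 0],
)

```text
t: 12.07
tcp_pos: [0.4524, -0.2093, 0.0846]
eef_rot: [-1.571, -0.0, 1.152]
force: [-2.2, -2.3, 2.1]
gripper_width: 0.0004
```

```bash
python3 - <<'E'
from h import *
from station import *
s=read_state();print(s["t"],where(s),s["tcp_pos"],s["gripper_width"])
c=capture("top");crop(c,"pics/t6.png",220,240,290,290,10)
E
```

```text
12.0667 (array([-0.0013, -0.0435,  0.0846]), 'head', array([-90.,  -0.,  66.]), 'F_m', array([-1.08, -2.99,  2.13])) [ 0.45240779 -0.20930084  0.08463101] 0.0003562873465011541
```

View pics/t6.png

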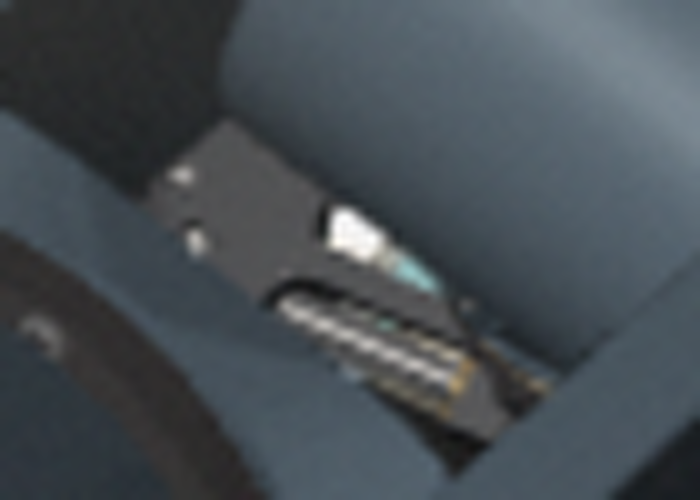

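Call:
move_arm(
  motion=[0.001, 0, 0, 0, 0, 0, 0, 0, 0, 0, 0, 0, 0.001, 0, 0, 0, 0, 0, 0, 0, 0, 0, 0, 0, 0, 0, 0, 0, 0, 0, 0, 0, 0, 0, 0, 0, 0, 0, 0, 0, 0, 0, 0, 0, 0, 0, 0, 0, 0, 0, 0, 0, 0, 0, 0, 0, 0, 0, 0, 0],
)

```text
t: 12.95
tcp_pos: [0.4532, -0.2075, 0.0846]
eef_rot: [-1.571, -0.0, 1.152]
force: [-1.8, -2.3, 2.3]
gripper_width: 0.0004
```

Call:
move_arm(
  motion=[0.001, 0, 0, 0, 0, 0, 0, 0, 0, 0, 0, 0, 0, 0, 0, 0, 0, 0, 0, 0, 0, 0, 0, 0, 0, 0, 0, 0, 0, 0, 0, 0, 0, 0, 0, 0, 0, 0, 0, 0, 0, 0, 0, 0, 0, 0, 0, 0, 0, 0, 0, 0, 0, 0, 0, 0, 0, 0, 0, 0],
)

```text
t: 13.78
tcp_pos: [0.4535, -0.2073, 0.0847]
eef_rot: [-1.571, 0.001, 1.152]
force: [-3.0, -5.2, 2.8]
gripper_width: 0.0006
```

```bash
python3 - <<'E'
from h import *
from station import *
s=read_state();print(s["t"],where(s),s["tcp_pos"],s["gripper_width"])
c=capture("top");crop(c,"pics/t7.png",220,240,290,290,10)
E
```

```text
13.7833 (array([-0.0011, -0.0412,  0.0847]), 'head', array([-9.001e+01,  7.000e-02,  6.603e+01]), 'F_m', array([-0.64, -5.98,  2.82])) [ 0.4535156  -0.20728987  0.08470725] 0.0006243584028097314
```

View pics/t7.png

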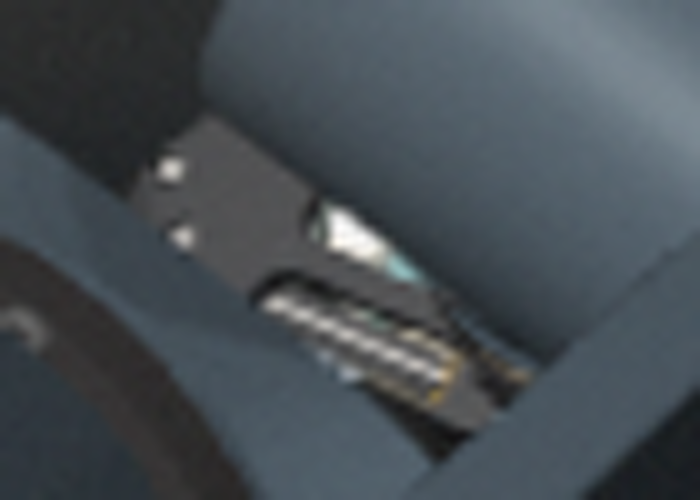

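Call:
move_arm(
  motion=[0.001, 0, 0, 0, 0, 0, 0, 0, 0, 0, 0, 0, 0, 0, 0, 0, 0, 0, 0, 0, 0, 0, 0, 0, 0, 0, 0, 0, 0, 0, 0, 0, 0, 0, 0, 0, 0, 0, 0, 0, 0, 0, 0, 0, 0, 0, 0, 0, 0, 0, 0, 0, 0, 0, 0, 0, 0, 0, 0, 0],
)

```text
t: 14.67
tcp_pos: [0.4537, -0.2072, 0.0848]
eef_rot: [-1.571, 0.002, 1.153]
force: [-3.7, -7.4, 2.5]
gripper_width: 0.0006
```

```bash
python3 - <<'E'
from h import *
from station import *
s=read_state();print(s["t"],where(s),s["tcp_pos"],s["gripper_width"])
E
```

```text
14.6667 (array([-0.001 , -0.041 ,  0.0848]), 'head', array([-90.02,   0.14,  66.07]), 'F_m', array([-0.35, -8.31,  2.53])) [ 0.45373242 -0.2071518   0.08476671] 0.0006177962041815214
```

Call:
move_arm(
  motion=[-0.003, 0, 0, 0, 0, 0, -0.005, 0, 0, 0, 0, 0, -0.01, 0, 0, 0, 0, 0, -0.015, 0, 0, 0, 0, 0, 0, -0.03, 0, 0, 0, 0, 0, -0.035, 0, 0, 0, 0, 0, -0.035, 0, 0, 0, 0, 0, -0.035, 0, 0, 0, 0, 0, -0.035, 0, 0, 0, 0, 0, -0.02, 0, 0, 0, 0],
)

```text
t: 15.5
tcp_pos: [0.4416, -0.2367, 0.2783]
eef_rot: [-1.576, 0.0, 1.152]
force: [0.1, -0.1, 0.5]
gripper_width: 0.0006
```

Call:
move_arm(
  motion=[0.03, 0, 0.01, 0, 0, 0, 0.035, 0, 0.01, 0, 0, 0, 0.035, 0, 0.01, 0, 0, 0, 0.035, 0, 0.01, 0, 0, 0, 0.035, 0, 0, 0, 0, 0, 0.035, 0, -0.01, 0, 0, 0, 0.035, 0, -0.01, 0, 0, 0, 0.03, 0, -0.01, 0, 0, 0, 0, 0, 0, 0, 0, 0, 0, 0, 0, 0, 0, 0],
)

```text
t: 16.33
tcp_pos: [0.5413, 0.016, 0.2738]
eef_rot: [-1.569, 0.0, 1.155]
force: [-0.4, -0.3, 0.3]
gripper_width: 0.0007
```

```bash
python3 - <<'E'
from h import *
from station import *
s=read_state();print(s["t"],where(s),s["tcp_pos"],s["gripper_width"])
print(delta(s,[0,.19,.25]))
for n in("scene","top"):
    c=capture(n); np.savez(f"{n}5.npz",**c);cv2.imwrite(f"pics/{n}5.png",c["frame"][:,:,::-1])
E
```

```text
16.3333 (array([-0.0118,  0.1985,  0.2738]), 'head', array([-89.89,   0.  ,  66.17]), 'F_m', array([-0.21, -0.48,  0.3 ])) [0.54131014 0.01603826 0.27379656] 0.0006609977986583663
[-0.00857854  0.02377477 -0.01177365]
```

View pics/top5.png

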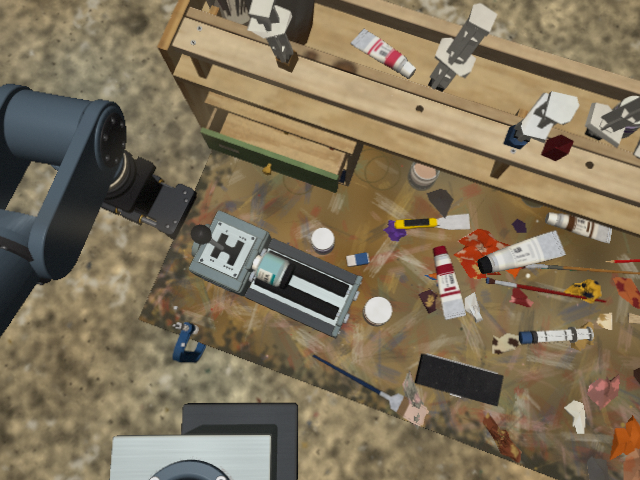

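View pics/scene5.png

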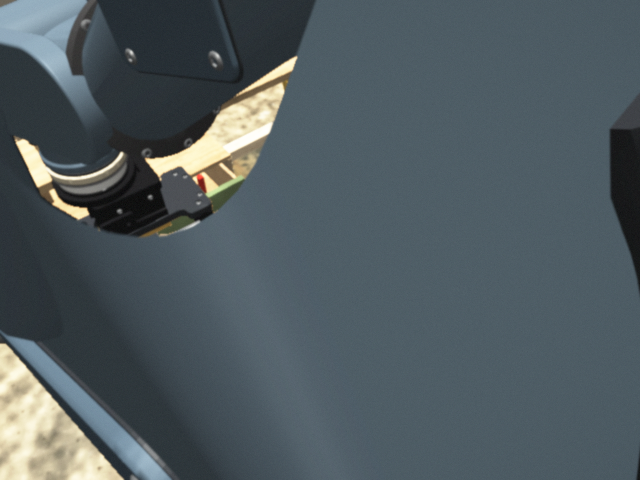

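```bash
python3 - <<'E'
from h import *
c=load("top5.npz");crop(c,"pics/t8.png",185,205,305,295,6)
E
```

```text
(no output)
```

View pics/t8.png

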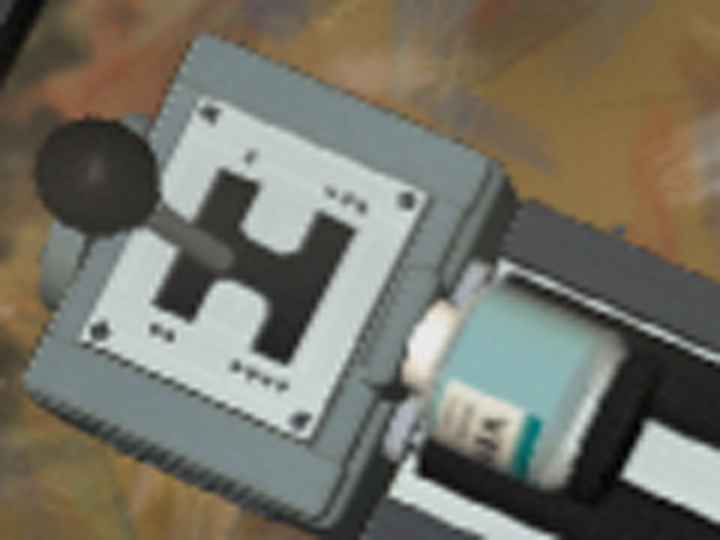

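```bash
python3 - <<'E'
from h import *
from station import *
c=load("top5.npz")
uv=np.array([[660,370],[600,500],[630,435],[470,300],[425,400]])/6+[185,205]-.42
print(w2m(onz(c,uv,.095)).round(4))
kp=np.array([98,177])/6+[185,205]-.42
print(w2m(onz(c,[kp],.171))-[0,.105,.096])
s=read_state();print(where(s),delta(s,[0,.195,.158]))
E
```

```text
[[ 0.0242 -0.0341  0.095 ]
 [-0.0235 -0.0341  0.095 ]
 [ 0.0002 -0.0341  0.095 ]
 [ 0.0201  0.0338  0.095 ]
 [-0.0166  0.033   0.095 ]]
[[-0.00127102  0.0375427   0.075     ]]
(array([-0.0121,  0.1967,  0.274 ]), 'head', array([-8.987e+01,  4.000e-02,  6.600e+01]), 'F_m', array([-0.02,  0.71,  0.09])) [-0.00163762  0.11594993 -0.01239463]
```

Call:
move_arm(
  motion=[0, 0, -0.006, 0, 0, 0, 0, 0, -0.006, 0, 0, 0, 0, 0.025, 0, 0, 0, 0, 0, 0.025, 0, 0, 0, 0, 0, 0.025, 0, 0, 0, 0, 0, 0.025, 0, 0, 0, 0, 0, 0.016, 0, 0, 0, 0, 0, 0, 0, 0, 0, 0, 0, 0, 0, 0, 0, 0, 0, 0, 0, 0, 0, 0],
)

```text
t: 17.27
tcp_pos: [0.5534, 0.0091, 0.1598]
eef_rot: [-1.573, -0.0, 1.151]
force: [0.8, -0.3, -0.1]
gripper_width: 0.0009
```

Call:
move_arm(
  motion=[-0.003, 0, 0, 0, 0, 0, -0.003, 0, 0, 0, 0, 0, -0.003, 0, 0, 0, 0, 0, -0.003, 0, 0, 0, 0, 0, -0.003, 0, 0, 0, 0, 0, -0.003, 0, 0, 0, 0, 0, -0.003, 0, 0, 0, 0, 0, -0.003, 0, 0, 0, 0, 0, -0.003, 0, 0, 0, 0, 0, -0.003, 0, 0, 0, 0, 0],
)

```text
t: 18.1
tcp_pos: [0.5399, -0.0176, 0.1586]
eef_rot: [-1.571, 0.0, 1.152]
force: [0.2, 0.0, 0.5]
gripper_width: 0.0004
```

```bash
python3 - <<'E'
from h import *
from station import *
s=read_state();print(s["t"],where(s),s["tcp_pos"],s["gripper_width"])
c=capture("top");crop(c,"pics/t9.png",145,180,305,300,5)
E
```

```text
18.1 (array([0.0006, 0.1672, 0.1586]), 'head', array([-89.99,   0.  ,  66.01]), 'F_m', array([0.16, 0.12, 0.54])) [ 0.53989081 -0.0176427   0.15859033] 0.0004443849846246713
```

View pics/t9.png

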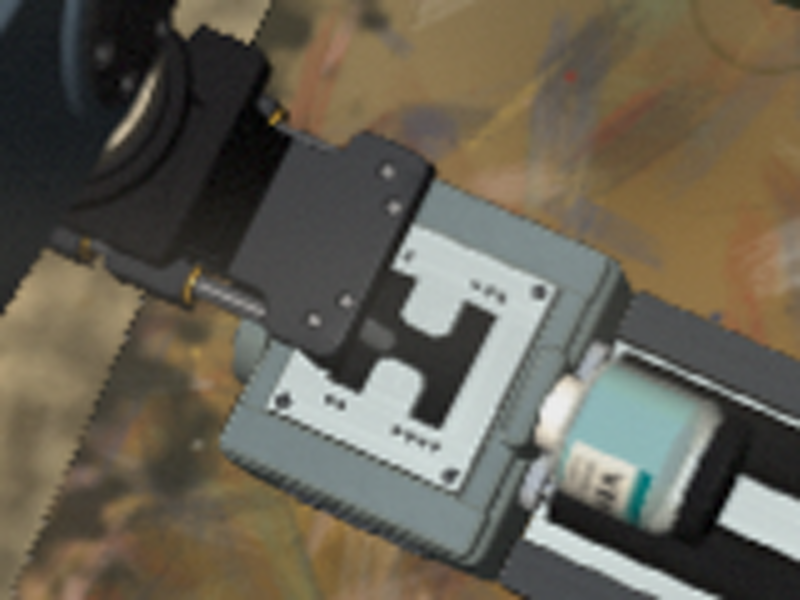

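Call:
move_arm(
  motion=[-0.003, 0, 0, 0, 0, 0, -0.003, 0, 0, 0, 0, 0, -0.003, 0, 0, 0, 0, 0, -0.003, 0, 0, 0, 0, 0, -0.003, 0, 0, 0, 0, 0, -0.003, 0, 0, 0, 0, 0, -0.003, 0, 0, 0, 0, 0, -0.003, 0, 0, 0, 0, 0, -0.003, 0, 0, 0, 0, 0, -0.003, 0, 0, 0, 0, 0],
)

```text
t: 18.98
tcp_pos: [0.5277, -0.0451, 0.1587]
eef_rot: [-1.571, 0.0, 1.152]
force: [-0.0, -0.5, -0.2]
gripper_width: 0.0003
```

```bash
python3 - <<'E'
from h import *
from station import *
s=read_state();print(s["t"],where(s),s["tcp_pos"],s["gripper_width"])
c=capture("top");crop(c,"pics/t10.png",145,180,305,300,5)
E
```

```text
18.9833 (array([0.0007, 0.1372, 0.1587]), 'head', array([-90.  ,   0.  ,  66.01]), 'F_m', array([ 0.19, -0.5 , -0.16])) [ 0.5277325  -0.04508216  0.15865974] 0.0003241994094637102
```

View pics/t10.png

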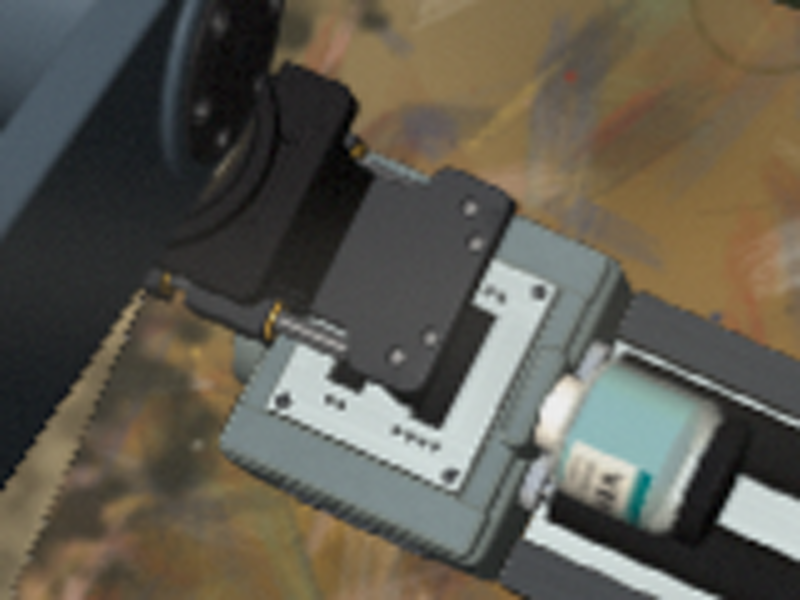

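```bash
python3 - <<'E'
from h import *
from station import *
c=capture("scene");cv2.imwrite("pics/s10.png",c["frame"][:,:,::-1])
s=read_state();print(where(s),s["wrist_torque"])
E
```

```text
(array([0.0007, 0.137 , 0.1587]), 'head', array([-9.000e+01,  1.000e-02,  6.598e+01]), 'F_m', array([ 0.33,  0.11, -0.61])) [-0.01463912 -0.05123897  0.05883165]
```

View pics/s10.png

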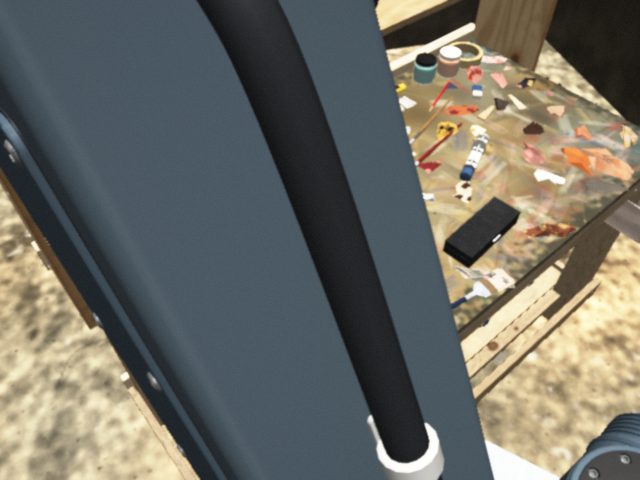

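Call:
move_arm(
  motion=[-0.002, 0, 0, 0, 0, 0, -0.002, 0, 0, 0, 0, 0, -0.002, 0, 0, 0, 0, 0, -0.002, 0, 0, 0, 0, 0, -0.002, 0, 0, 0, 0, 0, -0.002, 0, 0, 0, 0, 0, -0.002, 0, 0, 0, 0, 0, -0.002, 0, 0, 0, 0, 0, -0.002, 0, 0, 0, 0, 0, -0.002, 0, 0, 0, 0, 0],
)

```text
t: 19.92
tcp_pos: [0.5197, -0.0633, 0.1587]
eef_rot: [-1.571, -0.0, 1.152]
force: [0.0, 0.0, 0.5]
gripper_width: 0.0004
```

```bash
python3 - <<'E'
from h import *
from station import *
s=read_state();print(where(s),s["wrist_torque"])
c=capture("top");crop(c,"pics/t11.png",145,180,305,300,5)
E
```

```text
(array([0.0007, 0.1173, 0.1587]), 'head', array([-90.,  -0.,  66.]), 'F_m', array([0.04, 0.02, 0.51])) [-0.00155591  0.07417618  0.00959214]
```

View pics/t11.png

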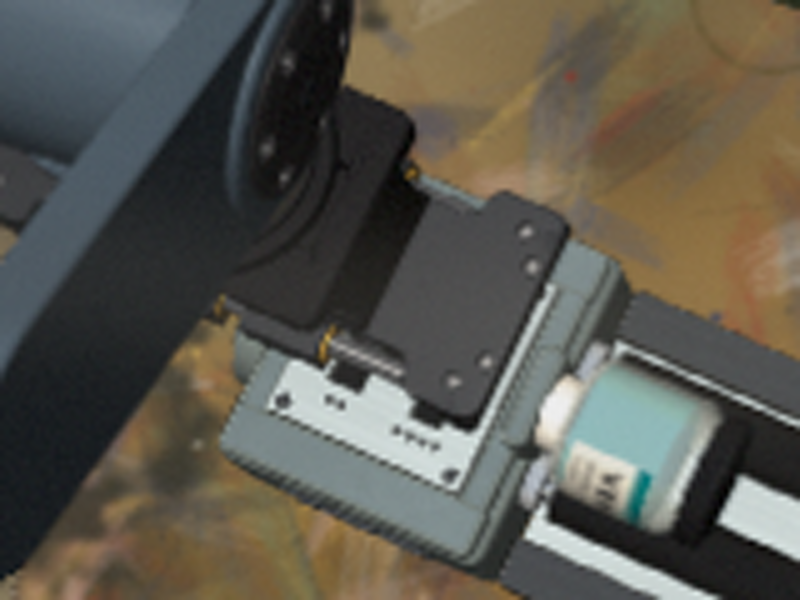

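Call:
move_arm(
  motion=[0, -0.01, 0, 0, 0, 0, 0, -0.02, 0, 0, 0, 0, 0, -0.03, 0, 0, 0, 0, 0, -0.035, 0, 0, 0, 0, 0.03, -0.02, 0, 0, 0, 0, 0.035, 0, 0, 0, 0, 0, 0.035, 0, 0, 0, 0, 0, 0.035, 0, 0, 0, 0, 0, 0, 0, 0, 0, 0, 0, 0, 0, 0, 0, 0, 0],
)

```text
t: 20.8
tcp_pos: [0.5748, 0.0618, 0.2742]
eef_rot: [-1.571, 0.0, 1.156]
force: [0.8, 0.3, 0.2]
gripper_width: 0.0008
```

```bash
python3 - <<'E'
from h import *
from station import *
s=read_state();print(s["t"],where(s),s["wrist_torque"])
c=capture("top");np.savez("top12.npz",**c);crop(c,"pics/t12.png",145,180,305,300,5)
E
```

```text
20.8 (array([0.0003, 0.254 , 0.2742]), 'head', array([-9.004e+01,  1.000e-02,  6.621e+01]), 'F_m', array([0.61, 0.64, 0.16])) [-0.00598874 -0.03859934  0.02787101]
```

View pics/t12.png

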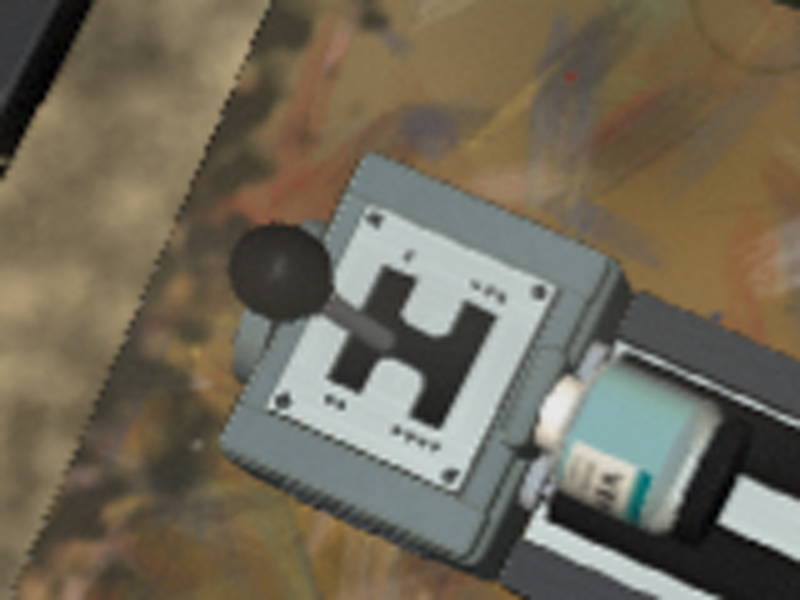

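```bash
python3 - <<'E'
from h import *
from station import *
c=load("top12.npz")
f=lambda p:((proj(c,m2w(p))-[145,180]+.5)*5).round()
print(f([[0,.117,.159],[0,.117,.23],[0,.022,.23],[0,.212,.23],[.037,.022,.23],[-.037,.022,.23],[0,.117,.30]]))
s=read_state();print(s["joint_pos"],s["tcp_pos"])
E
```

```text
[[351. 304.]
 [311. 260.]
 [554. 367.]
 [ 71. 155.]
 [599. 273.]
 [509. 462.]
 [266. 211.]]
[-8.78068806e-02  3.74088787e-01  1.44313958e+00 -7.29622322e-04
  1.32453761e+00 -1.24144051e+00] [0.57437171 0.060623   0.27396628]
```

```bash
python3 - <<'E'
from h import *
from station import *
s=read_state()
c=capture("scene");print(proj(c,[s["tcp_pos"]]));cv2.imwrite("pics/s12.png",c["frame"][:,:,::-1])
c=capture("top");print(proj(c,[s["tcp_pos"]]));cv2.imwrite("pics/t13.png",c["frame"][:,:,::-1])
E
```

```text
[[102.1155808  318.60857148]]
[[129.59603429 194.09074465]]
```

View pics/s12.png

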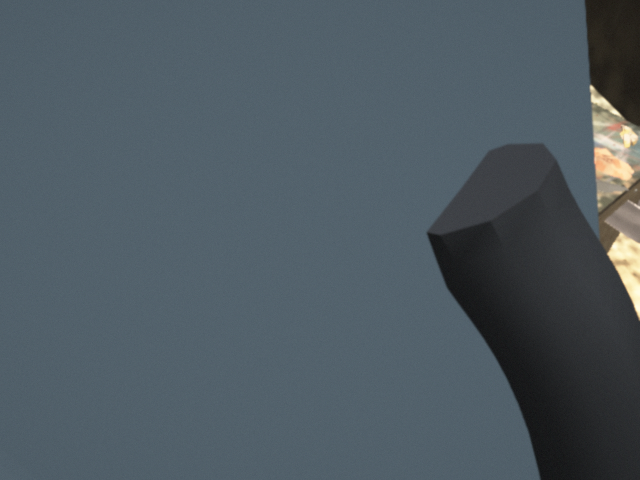

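View pics/t13.png

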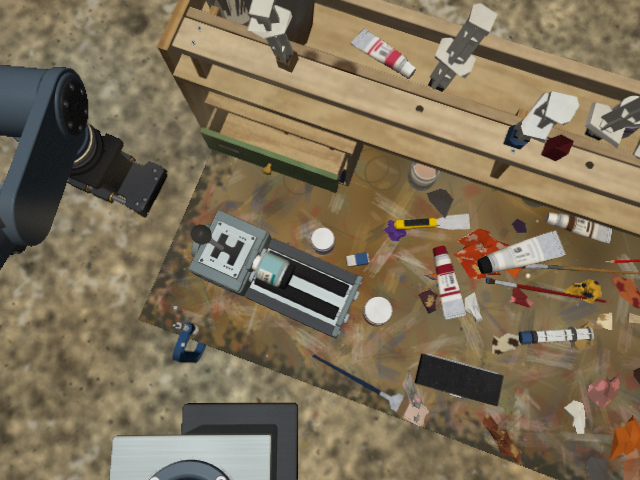

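```bash
python3 - <<'E'
from h import *
im=cv2.imread("pics/t13.png");c=load("top12.npz")
T=m2w([.0003,.254,.274])[0]
k=5
cr=cv2.resize(im[120:240,50:210],None,fx=k,fy=k,interpolation=cv2.INTER_CUBIC)
for dz in(0,.07,.14,.21):
    for dy in((0,) if dz==0 else (-.095,0,.095)):
        p=proj(c,[T+RM@np.array([0,dy,dz])])[0];q=((p-[50,120]+.5)*k).astype(int);cv2.circle(cr,q.tolist(),4,(0,0,255) if dz==0 else (0,255,0),-1)
cv2.imwrite("pics/t14.png",cr)
E
```

```text
(no output)
```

View pics/t14.png

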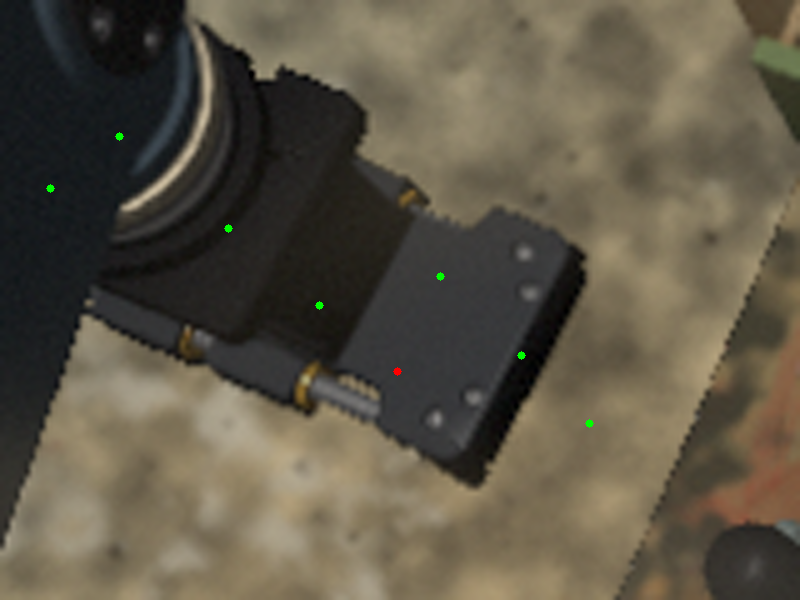

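Call:
move_arm(
  motion=[-0.03, 0, 0, 0, 0, 0, -0.034, 0, 0, 0, 0, 0, 0, 0.03, 0, 0, 0, 0, 0, 0.03, 0, 0, 0, 0, 0, 0.03, 0, 0, 0, 0, 0, 0.03, 0, 0, 0, 0, 0, 0.014, 0, 0, 0, 0, 0, 0, 0, 0, 0, 0, 0, 0, 0, 0, 0, 0, 0, 0, 0, 0, 0, 0],
)

```text
t: 21.78
tcp_pos: [0.5495, 0.0008, 0.1409]
eef_rot: [-1.573, -0.0, 1.151]
force: [-0.6, -0.6, 0.4]
gripper_width: 0.0009
```

Call:
move_arm(
  motion=[-0.003, 0, 0, 0, 0, 0, -0.003, 0, 0, 0, 0, 0, -0.003, 0, 0, 0, 0, 0, -0.003, 0, 0, 0, 0, 0, -0.003, 0, 0, 0, 0, 0, -0.003, 0, 0, 0, 0, 0, -0.003, 0, 0, 0, 0, 0, -0.003, 0, 0, 0, 0, 0, -0.003, 0, 0, 0, 0, 0, -0.003, 0, 0, 0, 0, 0],
)

```text
t: 22.62
tcp_pos: [0.5368, -0.0257, 0.1399]
eef_rot: [-1.572, -0.001, 1.152]
force: [1.4, 3.0, 1.7]
gripper_width: 0.0004
```

```bash
python3 - <<'E'
from h import *
from station import *
s=read_state();print(s["t"],where(s),s["wrist_torque"])
E
```

```text
22.6167 (array([0.001 , 0.1586, 0.1399]), 'head', array([-9.005e+01, -3.000e-02,  6.601e+01]), 'F_m', array([0.05, 3.28, 1.73])) [ 0.51317873 -0.2794506   0.04269533]
```

Call:
move_arm(
  motion=[-0.003, 0, 0, 0, 0, 0, -0.003, 0, 0, 0, 0, 0, -0.003, 0, 0, 0, 0, 0, -0.003, 0, 0, 0, 0, 0, -0.003, 0, 0, 0, 0, 0, -0.003, 0, 0, 0, 0, 0, -0.003, 0, 0, 0, 0, 0, -0.003, 0, 0, 0, 0, 0, -0.003, 0, 0, 0, 0, 0, -0.003, 0, 0, 0, 0, 0],
)

```text
t: 23.45
tcp_pos: [0.5239, -0.0533, 0.1396]
eef_rot: [-1.57, 0.0, 1.152]
force: [0.6, 2.2, 2.3]
gripper_width: 0.0007
```

```bash
python3 - <<'E'
from h import *
from station import *
s=read_state();print(s["t"],where(s),s["wrist_torque"])
c=capture("top");crop(c,"pics/t15.png",145,180,305,300,5)
E
```

```text
23.45 (array([0.0005, 0.1281, 0.1396]), 'head', array([-8.998e+01,  1.000e-02,  6.600e+01]), 'F_m', array([-0.35,  2.25,  2.29])) [ 0.41127514 -0.17450507 -0.00693439]
```

View pics/t15.png

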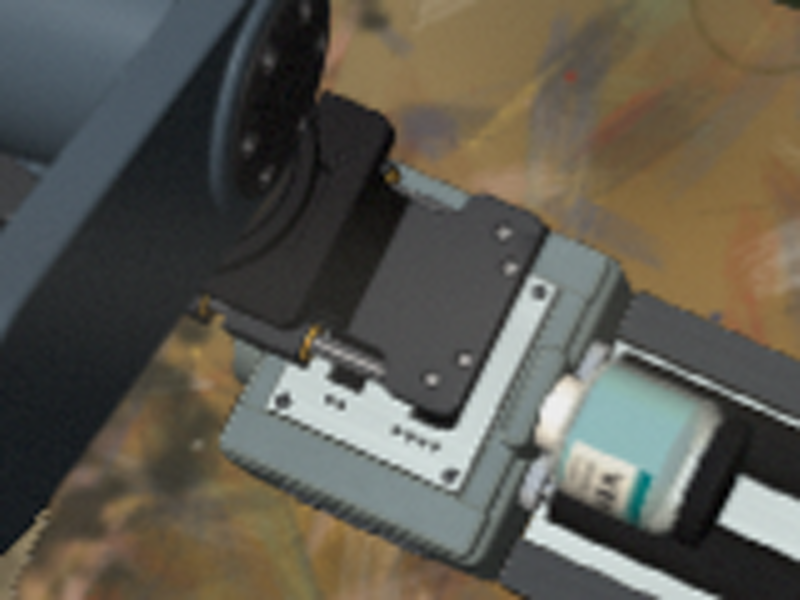

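Call:
move_arm(
  motion=[-0.003, 0.001, 0, 0, 0, 0, -0.003, 0.001, 0, 0, 0, 0, -0.003, 0.001, 0, 0, 0, 0, -0.003, 0.001, 0, 0, 0, 0, -0.003, 0.001, 0, 0, 0, 0, -0.003, 0.001, 0, 0, 0, 0, -0.003, 0.001, 0, 0, 0, 0, -0.003, 0, 0, 0, 0, 0, -0.002, 0, 0, 0, 0, 0, -0.002, 0, 0, 0, 0, 0],
)

```text
t: 24.33
tcp_pos: [0.5124, -0.0788, 0.1323]
eef_rot: [-1.57, 0.0, 1.152]
force: [1.8, 2.5, -0.4]
gripper_width: 0.0003
```

```bash
python3 - <<'E'
from h import *
from station import *
s=read_state();print(s["t"],where(s),s["wrist_torque"])
c=capture("top");crop(c,"pics/t16.png",145,180,305,300,5)
E
```

```text
24.3333 (array([0.0004, 0.1002, 0.1323]), 'head', array([-89.96,   0.  ,  66.  ]), 'F_m', array([ 0.61,  3.01, -0.39])) [ 0.36048213 -0.25130839 -0.01673792]
```

View pics/t16.png

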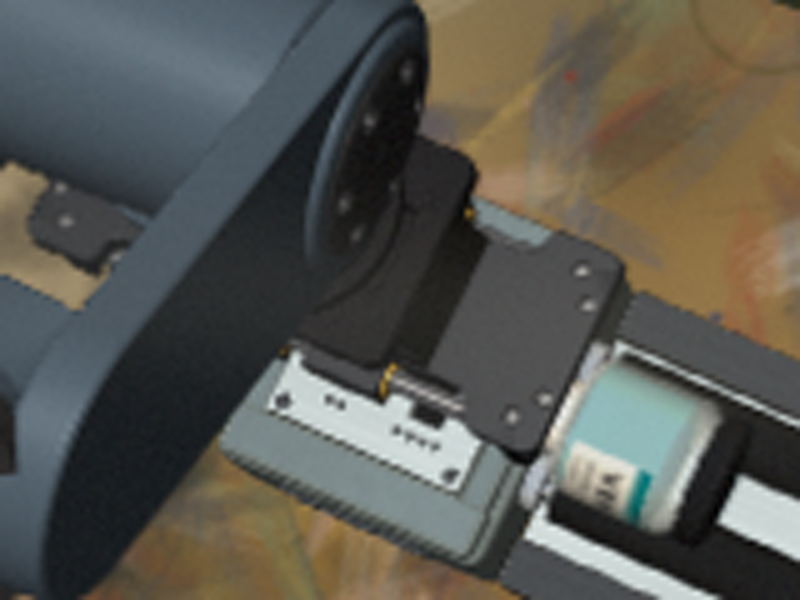

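Call:
move_arm(
  motion=[-0.001, 0, 0, 0, 0, 0, -0.001, 0, 0, 0, 0, 0, -0.001, 0, 0, 0, 0, 0, -0.001, 0, 0, 0, 0, 0, -0.001, 0, 0, 0, 0, 0, -0.001, 0, 0, 0, 0, 0, 0, 0, 0, 0, 0, 0, 0, 0, 0, 0, 0, 0, 0, 0, 0, 0, 0, 0, 0, 0, 0, 0, 0, 0],
)

```text
t: 25.22
tcp_pos: [0.5103, -0.0841, 0.1327]
eef_rot: [-1.571, 0.0, 1.152]
force: [1.1, 1.2, -1.2]
gripper_width: 0.0005
```

```bash
python3 - <<'E'
from h import *
from station import *
s=read_state();print(s["t"],where(s),s["wrist_torque"])
E
```

```text
25.2167 (array([0.0006, 0.0944, 0.1327]), 'head', array([-8.999e+01,  1.000e-02,  6.601e+01]), 'F_m', array([ 0.53,  1.57, -1.21])) [ 0.26338159 -0.04488127  0.05142115]
```

Call:
move_arm(
  motion=[-0.001, 0, 0, 0, 0, 0, -0.001, 0, 0, 0, 0, 0, -0.001, 0, 0, 0, 0, 0, -0.001, 0, 0, 0, 0, 0, -0.001, 0, 0, 0, 0, 0, -0.001, 0, 0, 0, 0, 0, 0, 0, 0, 0, 0, 0, 0, 0, 0, 0, 0, 0, 0, 0, 0, 0, 0, 0, 0, 0, 0, 0, 0, 0],
)

```text
t: 26.05
tcp_pos: [0.508, -0.0893, 0.1326]
eef_rot: [-1.571, -0.0, 1.152]
force: [2.4, 4.7, -2.3]
gripper_width: 0.0006
```

```bash
python3 - <<'E'
from h import *
from station import *
s=read_state();print(s["t"],where(s),s["wrist_torque"])
E
```

```text
26.05 (array([0.0007, 0.0888, 0.1326]), 'head', array([-9.0e+01, -2.0e-02,  6.6e+01]), 'F_m', array([ 0.28,  5.31, -2.3 ])) [ 0.73410132 -0.38207804 -0.01787581]
```

Call:
move_arm(
  motion=[-0.001, 0, 0, 0, 0, 0, -0.001, 0, 0, 0, 0, 0, 0, 0, 0, 0, 0, 0, 0, 0, 0, 0, 0, 0, 0, 0, 0, 0, 0, 0, 0, 0, 0, 0, 0, 0, 0, 0, 0, 0, 0, 0, 0, 0, 0, 0, 0, 0, 0, 0, 0, 0, 0, 0, 0, 0, 0, 0, 0, 0],
)

```text
t: 26.88
tcp_pos: [0.5077, -0.09, 0.1325]
eef_rot: [-1.571, -0.003, 1.151]
force: [3.9, 7.1, -2.5]
gripper_width: 0.0007
```

```bash
python3 - <<'E'
from h import *
from station import *
s=read_state();print(s["t"],where(s),s["wrist_torque"])
E
```

```text
26.8833 (array([0.0007, 0.088 , 0.1325]), 'head', array([-90.  ,  -0.16,  65.95]), 'F_m', array([ 0.69,  8.09, -2.54])) [ 1.39850912 -0.6707531  -0.05806591]
```

Call:
move_arm(
  motion=[0.005, 0, 0, 0, 0, 0, 0.015, 0, 0, 0, 0, 0, 0.02, -0.01, 0, 0, 0, 0, 0.02, -0.03, 0, 0, 0, 0, 0.02, -0.035, 0, 0, 0, 0, 0.02, -0.035, 0, 0, 0, 0, 0.02, -0.02, 0.02, 0, 0, 0, 0.02, 0, 0.03, 0, 0, 0, 0, 0, 0, 0, 0, 0, 0, 0, 0, 0, 0, 0],
)

```text
t: 27.72
tcp_pos: [0.5175, 0.0571, 0.2634]
eef_rot: [-1.573, 0.002, 1.155]
force: [0.8, 0.1, -0.3]
gripper_width: 0.0004
```

```bash
python3 - <<'E'
from h import *
from station import *
s=read_state();print(s["t"],where(s),s["wrist_torque"])
c=capture("top");np.savez("top17.npz",**c);crop(c,"pics/t17.png",145,180,305,300,5)
E
```

```text
27.7167 (array([-0.0502,  0.2263,  0.2634]), 'head', array([-90.1 ,   0.13,  66.18]), 'F_m', array([ 0.72,  0.47, -0.35])) [-0.09662068 -0.03162266  0.00553983]
```

View pics/t17.png

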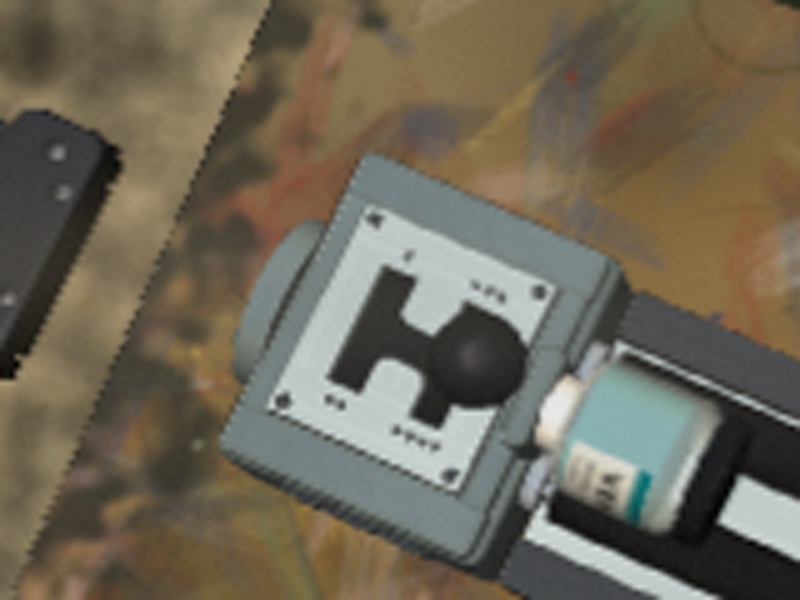

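```bash
python3 - <<'E'
from h import *
from station import *
c=load("top17.npz")
print(w2m(onz(c,[np.array([478,355])/5+[145,180]-.4],.171))-[0,.105,.096])
s=read_state();print(where(s),delta(s,[-.055,.068,.134]))
E
```

```text
[[-6.38440861e-05 -4.34175547e-02  7.50000000e-02]]
(array([-0.0492,  0.2258,  0.263 ]), 'head', array([-90.1 ,   0.12,  66.09]), 'F_m', array([ 0.22, -0.67,  0.07])) [-0.15755416  0.12929168  0.00625937]
```

Call:
move_arm(
  motion=[-0.03, 0, 0.006, 0, 0, 0, -0.033, 0, 0, 0, 0, 0, -0.033, 0, 0, 0, 0, 0, -0.033, 0, 0, 0, 0, 0, -0.031, 0, 0, 0, 0, 0, 0, 0.03, 0, 0, 0, 0, 0, 0.035, 0, 0, 0, 0, 0, 0.035, 0, 0, 0, 0, 0, 0.029, 0, 0, 0, 0, 0, 0, 0, 0, 0, 0],
)

```text
t: 28.6
tcp_pos: [0.4436, -0.087, 0.1288]
eef_rot: [-1.559, 0.001, 1.15]
force: [-0.6, 0.0, -0.8]
gripper_width: 0.0008
```

Call:
move_arm(
  motion=[0, 0, -0.003, 0, 0, 0, 0, 0, -0.003, 0, 0, 0, 0, 0, -0.003, 0, 0, 0, 0, 0, -0.003, 0, 0, 0, 0, 0, -0.003, 0, 0, 0, 0, 0, -0.003, 0, 0, 0, 0, 0, -0.003, 0, 0, 0, 0, 0, -0.003, 0, 0, 0, 0, 0, -0.003, 0, 0, 0, 0, 0, -0.003, 0, 0, 0],
)

```text
t: 29.43
tcp_pos: [0.4739, -0.0984, 0.1335]
eef_rot: [-1.567, 0.0, 1.152]
force: [-2.9, 1.6, 1.6]
gripper_width: 0.0006
```

```bash
python3 - <<'E'
from h import *
from station import *
s=read_state();print(s["t"],where(s),s["wrist_torque"])
c=capture("top");crop(c,"pics/t18.png",145,180,305,300,5)
E
```

```text
29.4333 (array([-0.0268,  0.0665,  0.1335]), 'head', array([-8.979e+01,  1.000e-02,  6.601e+01]), 'F_m', array([-3.33,  0.31,  1.6 ])) [ 0.14294456  0.48351523 -0.08076501]
```

View pics/t18.png

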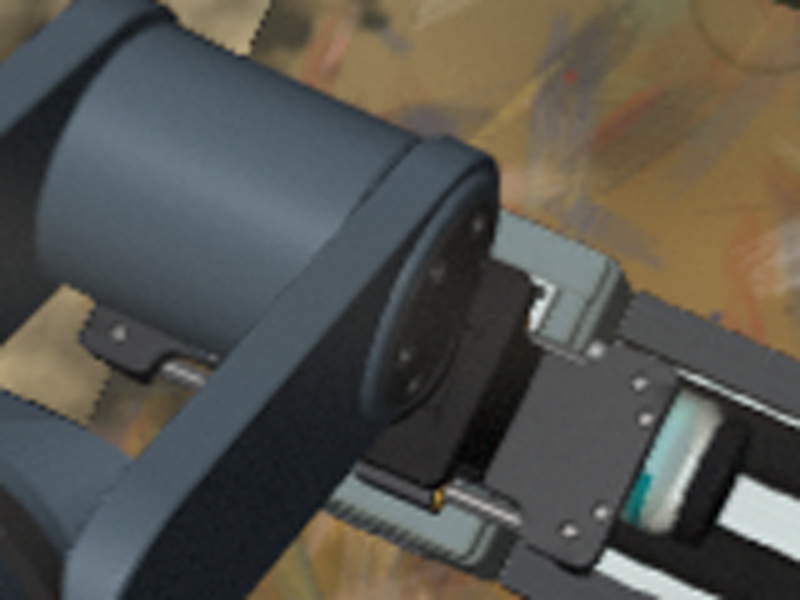

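Call:
move_arm(
  motion=[0, 0, -0.003, 0, 0, 0, 0, 0, -0.003, 0, 0, 0, 0, 0, -0.003, 0, 0, 0, 0, 0, -0.003, 0, 0, 0, 0, 0, -0.003, 0, 0, 0, 0, 0, -0.003, 0, 0, 0, 0, 0, -0.003, 0, 0, 0, 0, 0, -0.003, 0, 0, 0, 0, 0, -0.003, 0, 0, 0, 0, 0, -0.003, 0, 0, 0],
)

```text
t: 30.32
tcp_pos: [0.5028, -0.1113, 0.1334]
eef_rot: [-1.57, -0.0, 1.152]
force: [-2.2, 0.7, -0.8]
gripper_width: 0.0004
```

```bash
python3 - <<'E'
from h import *
from station import *
s=read_state();print(s["t"],where(s),s["wrist_torque"])
E
```

```text
30.3167 (array([0.0049, 0.0665, 0.1334]), 'head', array([-8.997e+01, -1.000e-02,  6.600e+01]), 'F_m', array([-2.27, -0.24, -0.75])) [ 0.12032888  0.47092807 -0.01319493]
```

Call:
move_arm(
  motion=[0, 0, -0.002, 0, 0, 0, 0, 0, -0.002, 0, 0, 0, 0, 0, -0.002, 0, 0, 0, 0, 0, -0.001, 0, 0, 0, 0, 0, -0.001, 0, 0, 0, 0, 0, 0, 0, 0, 0, 0, 0, 0, 0, 0, 0, 0, 0, 0, 0, 0, 0, 0, 0, 0, 0, 0, 0, 0, 0, 0, 0, 0, 0],
)

```text
t: 31.15
tcp_pos: [0.5101, -0.1146, 0.1337]
eef_rot: [-1.571, -0.0, 1.152]
force: [-1.4, 0.4, -0.7]
gripper_width: 0.0004
```

```bash
python3 - <<'E'
from h import *
from station import *
s=read_state();print(s["t"],where(s),s["wrist_torque"])
E
```

```text
31.15 (array([0.0129, 0.0665, 0.1337]), 'head', array([-90.02,  -0.  ,  66.  ]), 'F_m', array([-1.49, -0.18, -0.66])) [0.18392468 0.3520902  0.00637947]
```

Not yet at the slot end; continue in small steps until the force rises.

Call:
move_arm(
  motion=[0, 0, -0.001, 0, 0, 0, 0, 0, -0.001, 0, 0, 0, 0, 0, -0.001, 0, 0, 0, 0, 0, -0.001, 0, 0, 0, 0, 0, 0, 0, 0, 0, 0, 0, 0, 0, 0, 0, 0, 0, 0, 0, 0, 0, 0, 0, 0, 0, 0, 0, 0, 0, 0, 0, 0, 0, 0, 0, 0, 0, 0, 0],
)

```text
t: 31.98
tcp_pos: [0.5134, -0.1161, 0.1336]
eef_rot: [-1.57, -0.0, 1.152]
force: [-2.6, 1.1, -1.1]
gripper_width: 0.0005
```

```bash
python3 - <<'E'
from h import *
from station import *
s=read_state();print(s["t"],where(s),s["wrist_torque"])
E
```

```text
31.9833 (array([0.0165, 0.0665, 0.1336]), 'head', array([-89.97,  -0.  ,  66.  ]), 'F_m', array([-2.79, -0.05, -1.13])) [ 0.29037676  0.48966138 -0.00562513]
```

Call:
move_arm(
  motion=[0, 0, -0.001, 0, 0, 0, 0, 0, -0.001, 0, 0, 0, 0, 0, 0, 0, 0, 0, 0, 0, 0, 0, 0, 0, 0, 0, 0, 0, 0, 0, 0, 0, 0, 0, 0, 0, 0, 0, 0, 0, 0, 0, 0, 0, 0, 0, 0, 0, 0, 0, 0, 0, 0, 0, 0, 0, 0, 0, 0, 0],
)

```text
t: 32.82
tcp_pos: [0.5141, -0.1164, 0.1334]
eef_rot: [-1.568, 0.0, 1.152]
force: [-4.9, 1.7, -0.7]
gripper_width: 0.0002
```

```bash
python3 - <<'E'
from h import *
from station import *
s=read_state();print(s["t"],where(s),s["wrist_torque"])
E
```

```text
32.8167 (array([0.0172, 0.0665, 0.1334]), 'head', array([-89.82,   0.  ,  66.01]), 'F_m', array([-5.15, -0.48, -0.65])) [ 0.41740933  0.88984976 -0.01239352]
```

Call:
move_arm(
  motion=[0, 0, -0.001, 0, 0, 0, 0, 0, -0.001, 0, 0, 0, 0, 0, 0, 0, 0, 0, 0, 0, 0, 0, 0, 0, 0, 0, 0, 0, 0, 0, 0, 0, 0, 0, 0, 0, 0, 0, 0, 0, 0, 0, 0, 0, 0, 0, 0, 0, 0, 0, 0, 0, 0, 0, 0, 0, 0, 0, 0, 0],
)

```text
t: 33.65
tcp_pos: [0.5145, -0.1165, 0.1332]
eef_rot: [-1.564, 0.0, 1.152]
force: [-7.0, 3.2, 0.9]
gripper_width: 0.0004
```

Call:
move_arm(
  motion=[0, 0, 0.003, 0, 0, 0, 0, 0, 0.01, 0, 0, 0, 0, 0, 0.02, 0, 0, 0, 0, 0, 0.02, 0, 0, 0, 0, -0.02, 0.02, 0, 0, 0, 0, -0.035, 0, 0, 0, 0, 0, -0.035, 0, 0, 0, 0, 0.03, -0.035, 0, 0, 0, 0, 0.03, -0.01, 0, 0, 0, 0, 0.03, 0, 0, 0, 0, 0],
)

```text
t: 34.48
tcp_pos: [0.4911, -0.0093, 0.2706]
eef_rot: [-1.586, -0.003, 1.15]
force: [0.5, -1.2, -0.7]
gripper_width: 0.0007
```

Call:
move_arm(
  motion=[0.035, 0, 0, 0, 0, 0, 0.035, 0, 0, 0, 0, 0, 0.035, 0, 0, 0, 0, 0, 0.035, 0, 0, 0, 0, 0, 0.03, 0, 0, 0, 0, 0, 0.02, 0, 0, 0, 0, 0, 0, 0, 0, 0, 0, 0, 0, 0, 0, 0, 0, 0, 0, 0, 0, 0, 0, 0, 0, 0, 0, 0, 0, 0],
)

```text
t: 35.32
tcp_pos: [0.5633, 0.1639, 0.2656]
eef_rot: [-1.572, -0.0, 1.151]
force: [0.5, 0.3, 0.7]
gripper_width: 0.0006
```

```bash
python3 - <<'E'
from h import *
from station import *
s=read_state();print(s["t"],where(s),s["qd"].round(3))
c=capture("top");np.savez("top19.npz",**c);crop(c,"pics/t19.png",185,205,305,295,6);cv2.imwrite("pics/t19f.png",c["frame"][:,:,::-1])
E
```

```text
35.3167 (array([-0.0518,  0.3426,  0.2656]), 'head', array([-9.007e+01, -1.000e-02,  6.594e+01]), 'F_m', array([0.29, 0.48, 0.67])) [-0.006 -0.001  0.002  0.002  0.005  0.001]
```

View pics/t19.png

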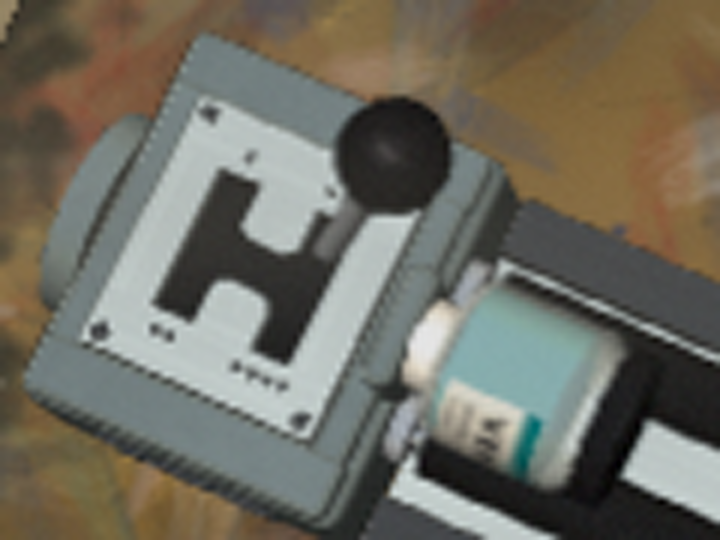

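View pics/t19f.png

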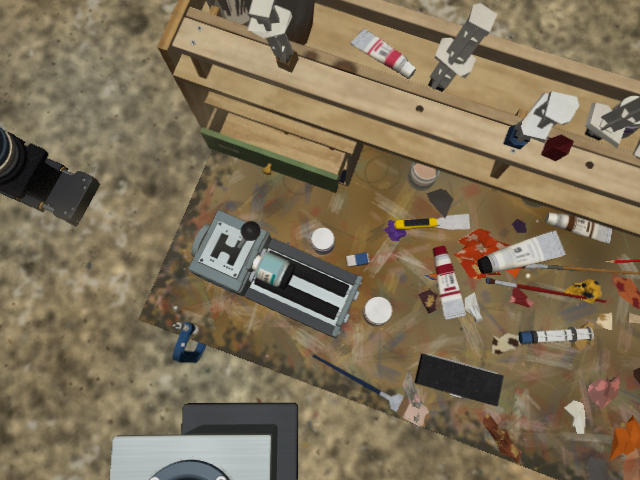

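```bash
python3 - <<'E'
from h import *
c=load("top19.npz");a=load("top0.npz")
k=(w2m(onz(c,[np.array([394,155])/6+[185,205]-.42],.096+.068))-[0,.105,.096])[0]
print("knob",k,"fore~",np.arcsin(k[0]/.15),"across~",np.arcsin(-k[1]/.15))
uv=np.array([[660,370],[600,500],[470,300],[425,400]])/6+[185,205]-.42
print(w2m(onz(c,uv,.095)).round(4))
# bystanders moved? frame difference right of machine / behind
d=cv2.absdiff(a["frame"],c["frame"]).max(2); d[:, :190]=0
m=(d>50).astype(np.uint8); n,l,st,ce=cv2.connectedComponentsWithStats(m)
print([(s.tolist()) for s in st[1:] if s[4]>8])
E
```

```text
knob [ 0.04367399 -0.04232399  0.068     ] fore~ 0.29543906568928086 across~ 0.28604474870492164
[[ 0.0242 -0.0341  0.095 ]
 [-0.0235 -0.0341  0.095 ]
 [ 0.0201  0.0338  0.095 ]
 [-0.0166  0.033   0.095 ]]
[[238, 221, 22, 26, 333], [194, 224, 23, 22, 281], [256, 253, 66, 47, 1378]]
```

```bash
python3 -c "
from station import *
print(finish_job())"
```

```text
the job is handed in; nothing more can be done
None
```

I pushed the jar home against the stop pad, moved the lever across and fully forward into the third slot, and handed the job in at about 35 s. No verdict came back.

**Jar:** I pushed it about 65 mm along the rollers with the closed fingertips, until the force rose from about 3 N to 8 N. The last top view puts its lid end 34 mm right of the roller's origin, so its base is about 1 mm short of the pad. It lay straight in the cradle and had not moved since it was pushed home.

**Lever:** The knob was pushed across until it met the wall at about 8 N, then forward until it met the slot end at about 7.5 N. From the last picture the lean works out at about +0.295 forward and +0.29 across. Both are a little above the stated 0.28 and 0.25, which is probably picture and calibration bias, but both clear the limits of 0.23 and 0.19.

**Bystanders:** Comparing the first and last top pictures, only the lever and jar had changed. The arm was left about 0.34 m off to the left, touching nothing.

**What disagreed:**
- **First lever push:** with the tip at a reported height of 0.159 m, it passed the knob with no force and moved nothing. I repeated it at 0.14 m and lower, and that worked. I did not find out why the knob was missed.
- **Fingertip reach:** contact with the jar came about 7 mm from the tool point, against the 15 mm I expected from the finger sizes.
- **Views:** the arm hid the jar or knob from the cameras during most of the pushing. Those moves were guided by force and checked in pictures afterwards.

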